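Hang the washed slide racks and tube carrier up to dry

ROBOT

A 6-joint arm with a two-finger parallel gripper is mounted at the origin on the work surface. World frame = base frame: x ahead of the robot, y to its left, z up, the work surface at z = 0. Lengths are in m, angles in rad, forces in N, time in s.
With the tool pointing down it reaches from about 0.3 to 1 m from the base axis. Payload 5.1 kg.
Tool frame: the origin (TCP) lies on the centre line of the jaws, within the pads' length; the fingertips stand 14 mm ahead of it and the grasp point (between the pads) lies 5 mm behind it (nose_length is the distance from the TCP to the fingertips, in m); z points along the fingers, y is the line along which they close (so a half turn about z gives the same grasp; the last joint's range is limited). The gripper opens to 95 mm and grips with 3 to 60 N. Pads are 20 mm wide; open, the fingers measure 119 mm over their backs; the gripper's body (75 mm by 180 mm) begins 59 mm behind the grasp point.
Start: joints at [1.252, 0.124, 1.65, -0, 1.367, -0.083], TCP at [0.152, 0.632, 0.229] pointing down, gripper open.
Joint ranges: [-2.61, 2.61], [-1.02, 2.33], [0.03, 2.71], [-1.35, 4.49], [0.32, 2.68], [-2.91, 2.91]. Speed limits (rad/s): [2.57, 2.57, 3.14, 3.14, 3.14, 3.14].

INTERFACE

Orientations are given as a unit quaternion [w, x, y, z].
In Python, from rig import * gives the robot as it stands. The module is installed in compiled form; this text tells all that it offers.
- The arm moves only by the tool jog_arm, never from a script. Its argument "commands" is a list of rows, each a list of 3 entries, a list of its own where there are three numbers: the finger opening in cm, from 0 to 9.51, then the shift along the tool's x, y, z in cm, then the turn, a rotation vector about the tool's x, y, z in rad. In form: [[claw, [tx, ty, tz], [rx, ry, rz]], ...]. A call has exactly 10 rows; each row is the pose to reach, as a shift and turn from the pose commanded when the call began, along the tool's axes at that moment; what a row does not reach only later rows make up. A row lasts 1/8 s, in which the tool goes at most 62.5 mm and 10.7 degrees, less where a joint would pass 70% of its speed; a pose out of reach is approached as far as the arm can. A call with a gripper value outside its range is refused whole. The fingers move at their own pace and stop on an object; "grip_force" is the grip in N (left out, the last holds). Time passes only in rows, so rows that repeat a pose let the fingers close, or fill a call up. It gives the time, the measured TCP pose, the force, the opening and the grip force at its end, in the units of the state.
- observe(): the state, without advancing time (a new reading comes with each control period).
- camera(name): name is "side" or "top"; returns (picture, depth): 384x512x3 uint8, red, green, blue; 384x512 float32, m along the optical axis (not along the pixel's ray), 0 where there is no reading.
- camera_params(name): a dict with "fx", "fy", "cx", "cy" (pixels), "R" (3x3) and "t" (3): a world point X has camera coordinates R X + t. Camera axes: x right, y down, z forward; pixel columns grow to the right and rows downward; lengths in m; the calibration is good to about 2 mm. A picture is of the moment at which its call begins. camera_params takes no time and is no camera call.
- finish_job(): hands the job in; it is judged then, once.
Trained networks look in the newest picture that a camera, given by its name, has taken for a name from the list of things; names that differ only in an ending like _2 or _b are one class to them, and where a whole thing is asked for, a point or a joint stands for the part that bears it (a point fixed in the world has none). Each returns a list of dicts, best first, with "conf" (0 to 1); they miss things now and then, are a little off and sometimes report something else, mostly with a low value. They report only what shows in the picture. A call takes as long as a camera call. They do not tell look-alikes from the thing itself.
- boxes_of(camera, target): "centre" ([x, y, z] in m, in world coordinates, good to about 4 mm: the middle of the surface that is visible of it).
- pinpoint(camera, target): "centre" ([x, y, z] in m, in world coordinates, good to about 4 mm: a listed point, or the origin of a listed thing).
The state is a dict: "clock": time; "joints": joint angles; "joint_vel": joint speeds; "joint_efforts": joint torques, N m; "position": TCP position; "tool_rot": TCP orientation; "contact_force": force on the tool from outside, world axes, zero at the start; "moment": the same for the moment, N m; "width": finger opening in m; "grasp_force": force on a finger pad.
Only numpy, scipy, OpenCV 4.12 (cv2) and the standard library are available. Lean on these libraries where they do the work, as an engineer would, in place of code of your own. Each camera call takes 0.05 s, during which the arm holds its last target. There are 200 camera calls.

TASK

Swing the folding hook fully out from its panel and hang the round tube carrier on it by its eye. Hang every slide rack on the drying rail too: hook each one onto the bar at the short loading end before the black band and slide it along the bar until its hook is past the band, over the drip tray, never lifting a rack up off the bar over that drying part or carrying one in the air above it. Leave everything hanging freely, and knock nothing over.

Things in the scene. Friction and masses are not known exactly. Their poses are not given: they have to be found in the camera images.
- rail: fixed drying-rail stand; origin: centre of its foot, on the bench. Round steel bar, 12 dia, along its y, centre line 234 up, on two 16 mm posts at y = -165 and +165, no higher than the bar. -y post to black band (y = -55): short loading end; band to +y post: drying part, over a white drip tray (130 x 196, 18 high). Three racks, 60 long each, fit there side by side.
- rail_band (a point): centre of the black band (12 wide, flush), on the bar's centre line
- rail_load (a point): a good spot to hook a rack on: on the bar's centre line in the loading end, 53 mm short of the band's centre, 57 mm from the post
- hook_hinge (a point): fixed; hinge of the folding hook, 225 up, in front of a white upright panel on a post. Axes are the panel's: +x into the panel (away from the robot), +y along it, z up = hinge axis. Panel: face 18 mm behind this point, 12 thick, top 25 mm above this point, reaching 17.5 mm to the -y side and 57.5 mm to the +y side of it.
- foldhook (a joint): angle of the folding hook: 0 = flat along the panel, pointing along the panel's +y; 1.571 = fully out at its stop, pointing straight out from the panel to the robot (panel's -x). Counter-clockwise from above. It starts at 0 to 0.25 and stays where it is left (friction 0.06 N m).
- hook_tip (a point): end of the hook's bar (round, 10 dia, 110 long from the hinge), on its centre line, moving with it; here an upturned lip, 10 dia, rises to 19 mm above this point. y points along the bar from hinge to tip. Folded, the last 50 mm of the bar stand clear of the panel's edge and can be pinched from above.
- hook_seat (a point): moves with the hook: on the bar's centre line 68 mm from the hinge, a good spot for the carrier; y along the bar to the tip, z up
- carrier_mid (a point): round aluminium tube carrier standing on the bench, 172 high, 80 dia, 0.25 kg; this point on its axis half-way up, 86 above its underside, z up. Above it a closed eye open along its x (16 through), 26 wide (y), from 4 to 46 mm above this point (roof an inverted V, 35 at its sides). On top a grip tab 10 (x) x 24 (y), 51 to 86 above this point. Hung, the hook bar's centre is 39 mm above this point.
- rack1_mid (a point): steel slide rack standing on the bench, 172 high, 0.22 kg; this point on its centre line half-way up, 86 above its underside, z up. Basket 56 (x) x 60 (y), 45 high; above it a stem and an inverted-V hook open downward, groove along y. On top a grip tab 10 (x) x 24 (y), 51 to 86 above this point. Hung, the rail bar's centre is 38 mm above this point. None if absent (2 or 3 racks are present).
- rack2_mid (a point): another slide rack, the same as rack1. The racks' hook: 22 long (y), mouth 26 wide (x); the flank on the -x side runs on down as the stem, the one on the +x side ends 20 mm above this point. Below the mouth it is open to the +x side (over the basket and bail, whose top is 26 mm below this point), so the +x side goes over the bar first. None if absent.
- rack3_mid (a point): another slide rack, the same as rack1; None if absent
- rack4_mid (a point): another slide rack, the same as rack1; None if absent
- dishes3: bystander: stack of 4 Petri dishes, 90 dia, 60 high; origin at the centre of its underside
- flask: bystander: amber glass bottle, 60 dia, 130 high; origin at the centre of its underside
- beaker: bystander: glass beaker, 70 dia, 90 high; origin at the centre of its underside
There are look-alikes about, which are no part of the job. Leave any purple or yellow look-alike of the part that bears rack2_mid alone.

How it is judged:
By the outcome, as a careful person would: the job done as asked, in the order asked, and still so for the second after the job is handed in, with the robot touching nothing.
Of rack1, rack2, rack3, rack4 only 2 to 3 are there at a start; the rules pass over those that are not, and their reading is None.
At some moment in a run one of carrier, rack1, rack2, rack3, rack4 may be knocked a few centimetres aside while the robot is not near it.
It also fails if it takes over 210 s, if anything falls off the work surface, if the arm or the gripper's body presses on something with over 40 N, if the wrist force passes 120 N, or if a joint passes its speed limit or range.

## Working session

There is one attempt and no reset: what is moved stays moved. The work goes in short steps, Python scripts to look and compute and a tool call to move; the robot and the scene stay as the last step left them, time stands still between calls to the robot, and variables do not carry over. Pictures are saved under pics/ and viewed, at most 14 in all, crops included, and the job is handed in when it is done.

Besides the shell and the picture viewer there is one more tool, called after ">>>" as name(argument=value, ...), one argument or row to a line, values as JSON. jog_arm: Moves the arm, as the interface text tells. Its arguments: {"type":"object","properties":{"commands":{"type":"array","items":{"type":"array"}},"grip_force":{"type":"number"}},"required":["commands"]}

```bash
mkdir -p pics; cat > h.py <<'E'
from rig import *
import numpy as np, cv2
from scipy.spatial.transform import Rotation as Ro
def snap(n,f):
    p,d=camera(n); cv2.imwrite('pics/'+f,p[:,:,::-1]); return p,d
def world(n,d,u,v):
    c=camera_params(n); z=d[int(v),int(u)]
    X=np.array([(u-c['cx'])/c['fx']*z,(v-c['cy'])/c['fy']*z,z]); return np.array(c['R']).T@(X-c['t'])
def cloud(n,d):
    c=camera_params(n); v,u=np.mgrid[:d.shape[0],:d.shape[1]]
    X=np.stack([(u-c['cx'])/c['fx']*d,(v-c['cy'])/c['fy']*d,d],-1)
    W=(X-c['t'])@np.array(c['R']); W[d<=0]=np.nan; return W
E
python3 - <<'E'
from h import *
s=observe(); print({k:np.round(v,3).tolist() for k,v in s.items()})
for n in ('top','side'):
    p,d=snap(n,n+'0.png'); c=camera_params(n); print(n,np.round(-np.array(c['R']).T@c['t'],3))
    np.savez('pics/'+n+'0.npz',p=p,d=d)
    for t in ['rail','rail_band','rail_load','hook_hinge','hook_tip','carrier_mid','rack1_mid','dishes3','flask','beaker']:
        print(t,[(np.round(r['centre'],3).tolist(),round(r['conf'],2)) for r in pinpoint(n,t)])
E
```

```text
{'clock': 0.0, 'joints': [1.252, 0.124, 1.652, -0.0, 1.367, -0.083], 'joint_vel': [-0.001, 0.001, -0.0, -0.001, -0.0, 0.0], 'joint_efforts': [0.003, -41.759, -35.994, 0.078, 0.049, -0.0], 'position': [0.152, 0.631, 0.227], 'tool_rot': [-0.0, 0.118, 0.993, -0.001], 'contact_force': [0.428, -0.399, -0.683], 'moment': [-0.021, 0.001, 0.035], 'grasp_force': 0.0, 'width': 0.095}
top [0.43  0.037 1.15 ]
rail [([0.621, 0.109, 0.003], 0.73)]
rail_band [([0.627, 0.058, 0.233], 0.92)]
rail_load [([0.631, 0.006, 0.235], 0.8), ([0.71, -0.113, 0.0], 0.18)]
hook_hinge [([0.618, -0.288, 0.222], 0.81), ([0.404, -0.332, -0.001], 0.67)]
hook_tip [([0.611, -0.182, 0.226], 0.75)]
carrier_mid [([0.434, 0.312, 0.088], 0.75), ([0.611, -0.182, 0.226], 0.22)]
rack1_mid []
dishes3 [([0.405, -0.333, 0.0], 0.56)]
flask [([0.711, -0.114, 0.001], 0.89)]
beaker [([0.526, 0.429, -0.001], 0.88), ([0.712, -0.115, 0.002], 0.69)]
side [-0.208 -0.999  0.976]
rail [([0.625, 0.112, 0.0], 0.83)]
rail_band [([0.628, 0.054, 0.237], 0.91)]
rail_load [([0.634, 0.007, 0.235], 0.87), ([0.625, 0.115, 0.002], 0.72)]
hook_hinge [([0.617, -0.291, 0.224], 0.83)]
hook_tip [([0.618, -0.179, 0.223], 0.79)]
carrier_mid [([0.433, 0.311, 0.083], 0.79)]
rack1_mid []
dishes3 [([0.402, -0.33, -0.0], 0.71)]
flask [([0.706, -0.111, 0.003], 0.8)]
beaker [([0.526, 0.427, -0.001], 0.68)]
```

```bash
python3 - <<'E'
from h import *
for n in ('top','side'):
    for k in '1234':
        print(n,k,[(np.round(r['centre'],3).tolist(),round(r['conf'],2)) for r in pinpoint(n,f'rack{k}_mid')])
E
```

```text
top 1 []
top 2 [([0.451, 0.177, 0.088], 0.77), ([0.641, 0.385, 0.088], 0.71), ([0.26, -0.246, 0.086], 0.69)]
top 3 [([0.452, -0.081, 0.087], 0.69)]
top 4 [([0.435, 0.069, 0.088], 0.71), ([0.449, 0.173, 0.086], 0.35)]
side 1 []
side 2 [([0.258, -0.249, 0.085], 0.98), ([0.642, 0.384, 0.087], 0.8), ([0.448, 0.174, 0.084], 0.76)]
side 3 [([0.455, -0.076, 0.088], 0.63)]
side 4 [([0.435, 0.072, 0.085], 0.63)]
```

View pics/top0.png

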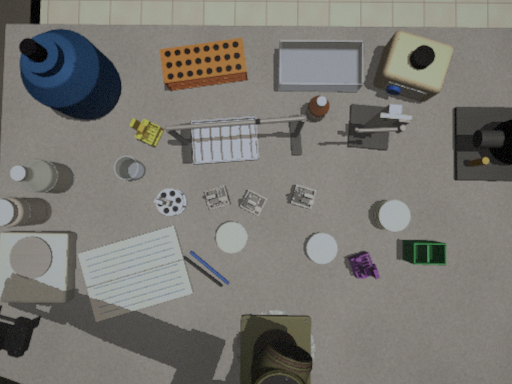

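View pics/side0.png

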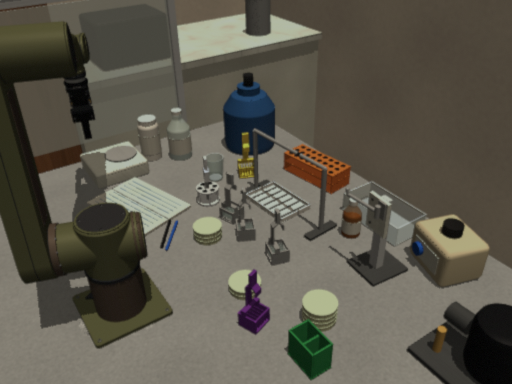

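```bash
python3 - <<'E'
from h import *
T=np.load('pics/top0.npz'); p=T['p']; 
cr=[p[175:220,145:225],p[175:220,235:325],]
a=cv2.resize(p[180:218,150:320],None,fx=4.7,fy=4.7,interpolation=cv2.INTER_CUBIC)
b=cv2.resize(p[95:165,160:430],None,fx=2.95,fy=2.95,interpolation=cv2.INTER_CUBIC)
w=max(a.shape[1],b.shape[1]);f=lambda i:np.pad(i,((0,4),(0,w-i.shape[1]),(0,0)))
cv2.imwrite('pics/c1.png',np.vstack([f(a),f(b)])[:,:,::-1]); 
W={n:cloud(n,np.load(f'pics/{n}0.npz')['d']).reshape(-1,3) for n in('top','side')}
A=np.vstack(list(W.values())); A=A[~np.isnan(A).any(1)]
def pca(P):
    q=P[:,:2]-P[:,:2].mean(0); w,v=np.linalg.eigh(q.T@q/len(q)); 
    return len(P),np.round(P.mean(0),4),np.round(np.sqrt(w)*1e3,1),round(np.degrees(np.arctan2(v[1,1],v[0,1])),1)
for nm,x,y in [('r2',.45,.175),('r4',.435,.07),('r3',.453,-.078),('car',.433,.312)]:
    for n in W:
        A=W[n]; N=A[(np.hypot(A[:,0]-x,A[:,1]-y)<.05)]
        for lo,hi in[(.14,.18),(.105,.135),(.02,.065)]:
            M=N[(N[:,2]>lo)&(N[:,2]<hi)]
            if len(M)>4: print(nm,n,lo,*pca(M))
for n in W:
  A=W[n]; M=A[(abs(A[:,0]-.625)<.06)&(A[:,1]>-.06)&(A[:,1]<.28)&(A[:,2]>.225)&(A[:,2]<.25)]; print('bar',n,pca(M),M.min(0),M.max(0), np.polyfit(M[:,1],M[:,0],1))
  M=A[(abs(A[:,0]-.61)<.03)&(A[:,1]>-.25)&(A[:,1]<-.19)&(A[:,2]>.215)&(A[:,2]<.24)]; print('hook',n,pca(M))
  M=A[(abs(A[:,0]-.64)<.05)&(A[:,1]>-.32)&(A[:,1]<-.2)&(A[:,2]>.24)&(A[:,2]<.26)]; print('panel',n,pca(M),M.min(0),M.max(0))
E
```

```text
r2 top 0.14 48 [0.4472 0.1751 0.1678] [3.1 7.5] 108.4
r2 top 0.105 71 [0.446  0.1759 0.1268] [ 6.6 12.1] -162.8
r2 top 0.02 207 [0.4463 0.1718 0.0457] [18.5 20.6] 109.6
r2 side 0.14 73 [0.445  0.1715 0.157 ] [3.6 8. ] 111.0
r2 side 0.105 83 [0.4417 0.1717 0.1198] [ 7.5 12.2] -171.7
r2 side 0.02 284 [0.4404 0.1681 0.0397] [17.2 21.4] 115.5
r4 top 0.14 39 [0.434  0.0705 0.1697] [2.9 7.2] 64.9
r4 top 0.105 73 [0.4334 0.0708 0.1274] [ 6.4 11.8] 152.1
r4 top 0.02 179 [0.4316 0.0715 0.048 ] [18.5 21.2] 56.6
r4 side 0.14 47 [0.4296 0.0627 0.1601] [2.9 7.2] 68.9
r4 side 0.105 65 [0.4308 0.0649 0.1228] [ 8.2 12.2] 168.3
r4 side 0.02 325 [0.4294 0.0621 0.0388] [16.  22.9] 53.5
r3 top 0.14 46 [ 0.4527 -0.0724  0.1689] [3.1 7.3] 73.3
r3 top 0.105 72 [ 0.4513 -0.0731  0.1263] [ 6.8 12.1] 162.8
r3 top 0.02 203 [ 0.4508 -0.0699  0.0462] [18.5 21.4] 73.0
r3 side 0.14 72 [ 0.4495 -0.079   0.1587] [2.9 8.5] 80.0
r3 side 0.105 83 [ 0.4481 -0.0776  0.1218] [ 7.8 12.2] 148.0
r3 side 0.02 386 [ 0.4498 -0.0817  0.0389] [17.9 22.5] 68.4
car top 0.14 53 [0.4326 0.3099 0.1664] [3.1 7.5] 71.8
car top 0.105 46 
[... 455 characters left out ...]
ok top (121, array([ 0.6164, -0.2233,  0.2287]), array([ 7.9, 18.4]), np.float64(111.2))
panel top (298, array([ 0.6405, -0.274 ,  0.2469]), array([11.7, 20.2]), np.float64(70.0)) [ 0.6101929  -0.30789925  0.24000524] [ 0.67273767 -0.23305346  0.25433775]
bar side (323, array([0.6217, 0.0952, 0.2356]), array([ 3.4, 99.3]), np.float64(95.0)) [ 0.59869781 -0.05965544  0.22565032] [0.64209419 0.27988522 0.2422117 ] [-0.08695919  0.63001802]
hook side (90, array([ 0.6155, -0.2245,  0.2265]), array([ 8.6, 19.8]), np.float64(112.9))
panel side (176, array([ 0.6365, -0.2778,  0.2463]), array([ 9.3, 22.1]), np.float64(77.7)) [ 0.60759691 -0.31160233  0.24004316] [ 0.66862693 -0.23527574  0.25358779]
```

View pics/c1.png

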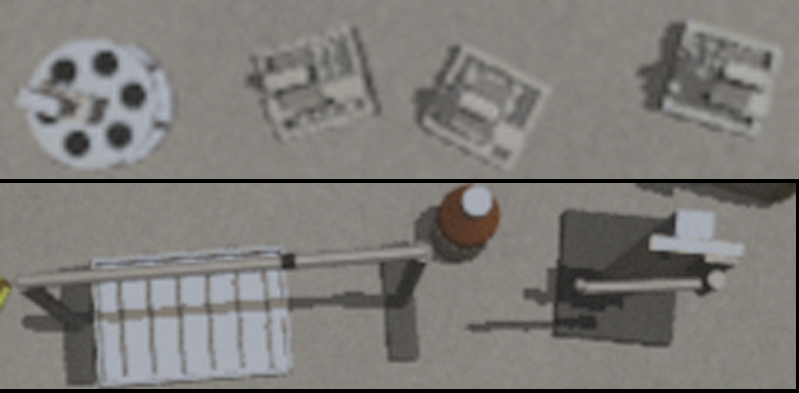

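```bash
cat >> h.py <<'E'
def psi(s=None):
    s=s or observe(); w,x,y,z=s['tool_rot']; R=Ro.from_quat([x,y,z,w]).as_matrix(); return np.degrees(np.arctan2(R[1,1],R[0,1]))
def plan(*wps, p0=None):
    """wps: (x,y,z,psi_deg); prints shift(cm) in tool axes at start and turn about tool z"""
    s=observe(); w,x,y,z=s['tool_rot']; R=Ro.from_quat([x,y,z,w]).as_matrix(); q=psi(s)
    print('at',np.round(s['position'],4),'psi',round(q,1),'F',np.round(s['contact_force'],1),'w',round(s['width'],4),'J',np.round(s['joints'],2),'t',round(s['clock'],1))
    for a in wps:
        dz=(a[3]-q+180)%360-180 if len(a)<5 else a[3]-q
        Rt=Ro.from_euler('z',a[3],degrees=True).as_matrix()@np.array([[0,1,0],[1,0,0],[0,0,-1.]])
        print(a,'shift',np.round(R.T@(np.array(a[:3])-s['position'])*100,2),'rot',np.round(Ro.from_matrix(R.T@Rt).as_rotvec(),3),'dpsi',round(dz,1))
E
python3 - <<'E'
from h import *
W={n:cloud(n,np.load(f'pics/{n}0.npz')['d']).reshape(-1,3) for n in('top','side')}
for nm,x,y,th in [('r2',.45,.175,19),('r4',.435,.0705,-25),('r3',.4535,-.0785,-16),('car',.4335,.3115,-16)]:
    t=np.radians(th)
    for n in W:
        A=W[n]; q=A-[x,y,0]; X=q[:,0]*np.cos(t)+q[:,1]*np.sin(t); Y=-q[:,0]*np.sin(t)+q[:,1]*np.cos(t)
        for lo,hi in[(.138,.18),(.108,.132),(.072,.1)]:
            k=(abs(X)<.045)&(abs(Y)<.04)&(A[:,2]>lo)&(A[:,2]<hi)
            if k.sum(): print(nm,n,lo,k.sum(),'x pct',np.round(np.percentile(X[k],[5,25,50,75,95])*1e3),'y',np.round(np.percentile(Y[k],[5,50,95])*1e3))
# panel & hook in top depth, top surface only
A=W['top']; k=(A[:,0]>.585)&(A[:,0]<.67)&(A[:,1]>-.33)&(A[:,1]<-.16)&(A[:,2]>.2)
for r in np.round(A[k]*1000)[::5].astype(int): print(*r,end=' | ')
print(); plan((.612,-.206,.30,2.5))
E
```

```text
r2 top 0.138 48 x pct [-7. -5. -3.  0.  2.] y [-9.  0. 13.]
r2 top 0.108 63 x pct [-19. -14.  -9.  10.  14.] y [-8.  1. 12.]
r2 top 0.072 6 x pct [-19. -19. -19. -19. -17.] y [-7. -1. 13.]
r2 side 0.138 75 x pct [-11.  -8.  -6.  -3.   1.] y [-12.  -2.  11.]
r2 side 0.108 72 x pct [-23. -19. -13.  -5.  14.] y [-11.  -0.  12.]
r2 side 0.072 45 x pct [-23. -21. -19. -18. -17.] y [-12.  -2.  13.]
r4 top 0.138 39 x pct [-5. -3. -1.  1.  4.] y [-12.  -0.  10.]
r4 top 0.108 67 x pct [-17. -13.  -7.  10.  14.] y [-10.  -0.  10.]
r4 side 0.138 49 x pct [-6. -4. -1.  1.  2.] y [-18. -12.   4.]
r4 side 0.108 54 x pct [-17. -13.  -6.  11.  15.] y [-16.  -8.   8.]
r4 side 0.072 13 x pct [-18. -18. -16. -16. -15.] y [-17. -13.  -3.]
r3 top 0.138 46 x pct [-7. -5. -3.  0.  2.] y [-6.  6. 16.]
r3 top 0.108 64 x pct [-19. -15. -10.  10.  14.] y [-6.  5. 15.]
r3 top 0.072 5 x pct [-19. -19. -19. -19. -17.] y [-4.  5. 15.]
r3 side 0.138 75 x pct [-7. -6. -5. -1.  1.] y [-12.  -4.  13.]
r3 side 0.108 68 x pct [-18. -17. -10.   7.  13.] y [-11.  -2.  14.]
r3 side 0.072 24 x pct [-19. -18. -18. -17. -16.]
[... 2084 characters left out ...]
 | 614 -207 229 | 614 -218 231 | 614 -230 232 | 614 -242 230 | 615 -256 226 | 615 -267 230 | 614 -277 234 | 613 -286 243 | 609 -177 243 | 612 -192 229 | 612 -204 230 | 612 -216 229 | 612 -229 228 | 612 -240 230 | 612 -252 231 | 612 -263 233 | 613 -277 227 | 611 -285 239 | 607 -178 240 | 609 -192 231 | 610 -204 229 | 610 -216 228 | 610 -229 228 | 610 -241 228 | 610 -252 229 | 610 -264 231 | 611 -277 227 | 609 -287 234 | 608 -188 225 | 607 -200 227 | 608 -213 224 | 608 -225 223 | 609 -288 224 | 
at [0.1519 0.632  0.2286] psi 76.5 F [-0.3  0.2 -0.3] w 0.0954 J [ 1.25  0.12  1.65 -0.    1.37 -0.08] t 1.5
(0.612, -0.206, 0.3, 2.5) shift [-64.32 -70.73  -7.13] rot [-0.     0.     1.291] dpsi -74.0
```

>>> jog_arm(
  commands=[
    [3,[-64.3,-70.7,-7.1],[0,0,1.29]],
    [3,[-64.3,-70.7,-7.1],[0,0,1.29]],
    [3,[-64.3,-70.7,-7.1],[0,0,1.29]],
    [3,[-64.3,-70.7,-7.1],[0,0,1.29]],
    [3,[-64.3,-70.7,-7.1],[0,0,1.29]],
    [3,[-64.3,-70.7,-7.1],[0,0,1.29]],
    [3,[-64.3,-70.7,-7.1],[0,0,1.29]],
    [3,[-64.3,-70.7,-7.1],[0,0,1.29]],
    [3,[-64.3,-70.7,-7.1],[0,0,1.29]],
    [3,[-64.3,-70.7,-7.1],[0,0,1.29]],
  ],
)

```text
clock: 2.75
position: [0.4526, 0.0837, 0.2756]
tool_rot: [0.0, 0.691, 0.723, 0.001]
contact_force: [1.7, 0.4, 0.2]
width: 0.0304
grasp_force: 0.0
```

```bash
python3 - <<'E'
from h import *
plan((.612,-.206,.30,2),(.612,-.206,.226,2))
E
```

```text
at [0.4526 0.0837 0.2756] psi 2.6 F [1.7 0.4 0.2] w 0.0304 J [ 0.07 -0.34  2.    0.    1.48  0.02] t 2.8
(0.612, -0.206, 0.3, 2) shift [-29.66  14.63  -2.43] rot [ 0.002 -0.     0.01 ] dpsi -0.6
(0.612, -0.206, 0.226, 2) shift [-29.66  14.62   4.97] rot [ 0.002 -0.     0.01 ] dpsi -0.6
```

>>> jog_arm(
  commands=[
    [3,[-29.7,14.6,-2.4],[0,0,0.01]],
    [3,[-29.7,14.6,-2.4],[0,0,0.01]],
    [3,[-29.7,14.6,-2.4],[0,0,0.01]],
    [3,[-29.7,14.6,-2.4],[0,0,0.01]],
    [3,[-29.7,14.6,-2.4],[0,0,0.01]],
    [3,[-29.7,14.6,-2.4],[0,0,0.01]],
    [3,[-29.7,14.6,-2.4],[0,0,0.01]],
    [3,[-29.7,14.6,-2.4],[0,0,0.01]],
    [3,[-29.7,14.6,-2.4],[0,0,0.01]],
    [3,[-29.7,14.6,-2.4],[0,0,0.01]],
  ],
)

```text
clock: 4.0
position: [0.6109, -0.2033, 0.2994]
tool_rot: [0.0, 0.694, 0.72, 0.0]
contact_force: [1.2, 0.3, 0.7]
width: 0.03
grasp_force: 0.0
```

```bash
python3 - <<'E'
from h import *
H=np.array([.6145,-.289]); a0=92; r=.083
w=[(.612,-.206,.226,2)]
for a in range(92,184,10):
    t=np.radians(a); w.append((*np.round(H+r*np.array([np.cos(t),np.sin(t)]),4),.226,a-90))
plan(*w)
E
```

```text
at [ 0.6109 -0.2033  0.2994] psi 2.1 F [1.2 0.3 0.7] w 0.03 J [-0.4   0.08  1.58  0.    1.48 -0.44] t 4.0
(0.612, -0.206, 0.226, 2) shift [-0.27  0.09  7.34] rot [0.    0.    0.001] dpsi -0.1
(np.float64(0.6116), np.float64(-0.2061), 0.226, 2) shift [-0.28  0.05  7.34] rot [0.    0.    0.001] dpsi -0.1
(np.float64(0.5972), np.float64(-0.2078), 0.226, 12) shift [-0.4  -1.39  7.34] rot [ 0.     0.    -0.173] dpsi 9.9
(np.float64(0.5834), np.float64(-0.212), 0.226, 22) shift [-0.77 -2.79  7.34] rot [ 0.     0.    -0.348] dpsi 19.9
(np.float64(0.5705), np.float64(-0.2186), 0.226, 32) shift [-1.38 -4.1   7.34] rot [ 0.     0.    -0.522] dpsi 29.9
(np.float64(0.559), np.float64(-0.2273), 0.226, 42) shift [-2.21 -5.28  7.34] rot [ 0.     0.    -0.697] dpsi 39.9
(np.float64(0.5491), np.float64(-0.2379), 0.226, 52) shift [-3.23 -6.31  7.33] rot [ 0.     0.    -0.871] dpsi 49.9
(np.float64(0.5412), np.float64(-0.25), 0.226, 62) shift [-4.41 -7.14  7.33] rot [ 0.     0.    -1.046] dpsi 59.9
(np.float64(0.5356), np.float64(-0.2634), 0.226, 72) shift [-5.73 -7.75  7.33] rot [ 0.    0.   -1.22] dpsi 69.9
(np.float64(0.5323), np.float64(-0.2774), 0.226, 82) shift [-7.12 -8.13  7.33] rot [ 0.     0.    -1.395] dpsi 79.9
(np.float64(0.5316), np.float64(-0.2919), 0.226, 92) shift [-8.56 -8.25  7.33] rot [ 0.000e+00  1.000e-03 -1.569e+00] dpsi 89.9
```

>>> jog_arm(
  commands=[
    [3,[-0.3,0.05,5],[0,0,0]],
    [3,[-0.3,0.05,7.3],[0,0,0]],
    [2,[-0.3,0.05,7.3],[0,0,0]],
    [2,[-0.3,0.05,7.3],[0,0,0]],
    [2,[-0.3,0.05,7.3],[0,0,0]],
    [2,[-0.3,0.05,7.3],[0,0,0]],
    [2,[-0.4,-0.7,7.3],[0,0,-0.09]],
    [2,[-0.4,-1.4,7.3],[0,0,-0.17]],
    [2,[-0.6,-2.1,7.3],[0,0,-0.26]],
    [2,[-0.8,-2.8,7.3],[0,0,-0.35]],
  ],
)

```text
clock: 5.25
position: [0.5838, -0.2137, 0.2269]
tool_rot: [0.001, 0.558, 0.83, 0.0]
contact_force: [1.2, -0.0, 0.5]
width: 0.02
grasp_force: 0.4
```

```bash
python3 - <<'E'
from h import *
p,d=snap('top','t1.png')
print([(np.round(r['centre'],3).tolist(),round(r['conf'],2)) for r in pinpoint('top','hook_tip')])
H=np.array([.6145,-.289]); r=.083
w=[]
for a in [112]+list(range(120,184,8)):
    t=np.radians(a); w.append((*np.round(H+r*np.array([np.cos(t),np.sin(t)]),4).tolist(),.226,a-90))
plan(*w)
E
```

```text
[]
at [ 0.5833 -0.2137  0.2268] psi 22.0 F [ 0.4  0.3 -1.6] w 0.0205 J [-0.44  0.06  1.72 -0.    1.36 -0.82] t 5.3
(0.5834, -0.212, 0.226, 22) shift [0.16 0.07 0.08] rot [0.001 0.001 0.   ] dpsi -0.0
(0.573, -0.2171, 0.226, 30) shift [ 0.08 -1.08  0.08] rot [ 0.001  0.001 -0.139] dpsi 8.0
(0.5634, -0.2236, 0.226, 38) shift [-0.17 -2.22  0.07] rot [ 0.001  0.001 -0.279] dpsi 16.0
(0.5548, -0.2313, 0.226, 46) shift [-0.56 -3.3   0.07] rot [ 0.     0.001 -0.418] dpsi 24.0
(0.5474, -0.2402, 0.226, 54) shift [-1.1  -4.32  0.07] rot [ 0.     0.001 -0.558] dpsi 32.0
(0.5412, -0.25, 0.226, 62) shift [-1.78 -5.26  0.07] rot [ 0.     0.001 -0.698] dpsi 40.0
(0.5365, -0.2606, 0.226, 70) shift [-2.59 -6.1   0.07] rot [ 0.     0.001 -0.837] dpsi 48.0
(0.5333, -0.2717, 0.226, 78) shift [-3.5  -6.81  0.07] rot [ 0.     0.001 -0.977] dpsi 56.0
(0.5317, -0.2832, 0.226, 86) shift [-4.5  -7.39  0.08] rot [ 0.000e+00  1.000e-03 -1.117e+00] dpsi 64.0
```

>>> jog_arm(
  commands=[
    [2,[0.1,-1.1,0.1],[0,0,-0.14]],
    [2,[-0.15,-2.2,0.1],[0,0,-0.28]],
    [2,[-0.55,-3.3,0.1],[0,0,-0.42]],
    [2,[-1.1,-4.3,0.1],[0,0,-0.56]],
    [2,[-1.8,-5.25,0.1],[0,0,-0.7]],
    [2,[-2.6,-6.1,0.1],[0,0,-0.84]],
    [2,[-3.5,-6.8,0.1],[0,0,-0.98]],
    [2,[-4.0,-7.1,0.1],[0,0,-1.05]],
    [2,[-4.5,-7.4,0.1],[0,0,-1.05]],
    [2,[-4.5,-7.4,0.1],[0,0,-1.05]],
  ],
)

```text
clock: 6.6
position: [0.5319, -0.2833, 0.2252]
tool_rot: [0.0, 0.069, 0.998, -0.0]
contact_force: [-0.3, 0.4, -1.0]
width: 0.0201
grasp_force: 0.0
```

```bash
python3 - <<'E'
from h import *
p,d=snap('top','t2.png')
for n in ('top','side'):
  if n=='side': camera(n)
  print([(np.round(r['centre'],3).tolist(),round(r['conf'],2)) for t in('hook_tip','hook_hinge') for r in pinpoint(n,t)])
plan((.532,-.283,.226,82),(.532,-.291,.226,82),(.532,-.275,.226,82),(.532,-.275,.33,82))
cv2.imwrite('pics/c2.png',cv2.resize(p[80:170,330:440],None,fx=5,fy=5,interpolation=cv2.INTER_CUBIC)[:,:,::-1])
E
```

```text
[([0.618, -0.289, 0.224], 0.63)]
[([0.514, -0.275, 0.223], 0.51), ([0.403, -0.332, -0.001], 0.21), ([0.62, -0.289, 0.222], 0.66)]
at [ 0.5318 -0.2828  0.225 ] psi 82.2 F [-0.  -0.3  0.5] w 0.0199 J [-0.58  0.02  1.76 -0.    1.36 -2.01] t 6.9
(0.532, -0.283, 0.226, 82) shift [-0.02 -0.02 -0.1 ] rot [-0.     0.     0.004] dpsi -0.2
(0.532, -0.291, 0.226, 82) shift [-0.13 -0.81 -0.1 ] rot [-0.     0.     0.004] dpsi -0.2
(0.532, -0.275, 0.226, 82) shift [ 0.09  0.77 -0.1 ] rot [-0.     0.     0.004] dpsi -0.2
(0.532, -0.275, 0.33, 82) shift [  0.09   0.77 -10.5 ] rot [-0.     0.     0.004] dpsi -0.2
```

View pics/c2.png

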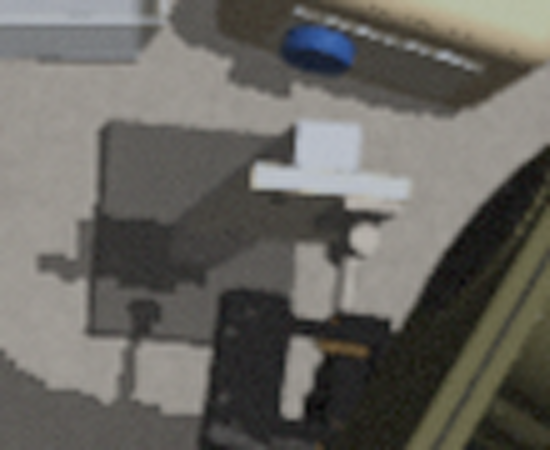

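>>> jog_arm(
  commands=[
    [2,[0,-0.2,0],[0,0,0]],
    [2,[0,-0.4,0],[0,0,0]],
    [2,[0,-0.6,0],[0,0,0]],
    [2,[0,-0.8,0],[0,0,0]],
    [2,[0,-0.9,0],[0,0,0]],
    [2,[0,-1.0,0],[0,0,0]],
    [2,[0,-1.0,0],[0,0,0]],
    [2,[0,-1.0,0],[0,0,0]],
    [2,[0,-1.0,0],[0,0,0]],
    [2,[0,-1.0,0],[0,0,0]],
  ],
)

```text
clock: 8.15
position: [0.531, -0.2881, 0.2248]
tool_rot: [-0.0, 0.067, 0.998, 0.005]
contact_force: [0.7, 15.8, 3.9]
width: 0.0202
grasp_force: 7.7
```

>>> jog_arm(
  commands=[
    [2,[0,0.4,0],[0,0,0]],
    [2,[0,0.8,0],[0,0,0]],
    [2,[0,0.8,-3],[0,0,0]],
    [2,[0,0.8,-8],[0,0,0]],
    [5,[0,0.8,-11],[0,0,0]],
    [5,[18,58.5,-11],[0,0,1.71]],
    [5,[18,58.5,-11],[0,0,1.71]],
    [5,[18,58.5,-11],[0,0,1.71]],
    [5,[18,58.5,-11],[0,0,1.71]],
    [5,[18,58.5,-11],[0,0,1.71]],
  ],
)

```text
clock: 9.4
position: [0.4829, 0.0077, 0.3353]
tool_rot: [0.001, 0.491, 0.871, 0.0]
contact_force: [0.5, 0.6, 0.6]
width: 0.0501
grasp_force: 0.0
```

```bash
python3 - <<'E'
from h import *
p,d=snap('top','t3.png'); W=cloud('top',d)
print([(np.round(r['centre'],3).tolist(),round(r['conf'],2)) for t in('hook_tip','hook_hinge','hook_seat','carrier_mid') for r in pinpoint('top',t)])
A=W.reshape(-1,3); M=A[(A[:,0]>.5)&(A[:,0]<.622)&(abs(A[:,1]+.285)<.03)&(A[:,2]>.21)&(A[:,2]<.26)]
print(len(M),M.min(0),M.max(0))
B=M[(M[:,0]<.6)&(M[:,0]>.515)&(M[:,2]<.235)]; f=np.polyfit(B[:,0],B[:,1],1); print(f,np.degrees(np.arctan(f[0])),np.polyval(f,[.5,.6]),B[:,2].mean())
plan((.4335,.3105,.32,-16),(.4335,.3105,.156,-16))
cv2.imwrite('pics/c3.png',cv2.resize(p[80:170,330:440],None,fx=5,fy=5,interpolation=cv2.INTER_CUBIC)[:,:,::-1])
E
```

```text
[([0.51, -0.284, 0.224], 0.65), ([0.438, 0.312, 0.087], 0.16), ([0.619, -0.283, 0.224], 0.61), ([0.545, -0.287, 0.228], 0.57), ([0.433, 0.312, 0.088], 0.72), ([0.622, 0.11, -0.001], 0.7), ([0.505, -0.284, 0.224], 0.37)]
246 [ 0.50241727 -0.29570905  0.2117069 ] [ 0.62052357 -0.2750147   0.24648646]
[-0.07821188 -0.23928232] -4.472106939515112 [-0.27838826 -0.28620945] 0.22858153263828948
at [0.4836 0.006  0.3352] psi 31.6 F [-0.2 -0.2  0.4] w 0.05 J [-0.1  -0.3   1.87 -0.    1.57 -0.65] t 9.7
(0.4335, 0.3105, 0.32, -16) shift [28.57 11.68  1.49] rot [0.001 0.001 0.83 ] dpsi -47.6
(0.4335, 0.3105, 0.156, -16) shift [28.59 11.68 17.89] rot [0.001 0.001 0.83 ] dpsi -47.6
```

View pics/c3.png

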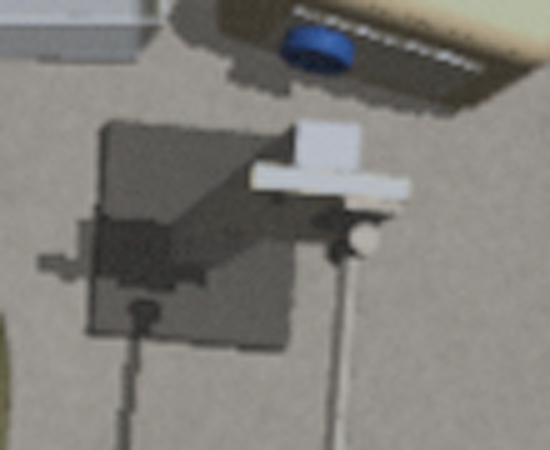

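>>> jog_arm(
  commands=[
    [5,[28.6,11.7,1.5],[0,0,0.83]],
    [5,[28.6,11.7,1.5],[0,0,0.83]],
    [5,[28.6,11.7,1.5],[0,0,0.83]],
    [5,[28.6,11.7,1.5],[0,0,0.83]],
    [5,[28.6,11.7,1.5],[0,0,0.83]],
    [5,[28.6,11.7,1.5],[0,0,0.83]],
    [5,[28.6,11.7,5.5],[0,0,0.83]],
    [5,[28.6,11.7,9.5],[0,0,0.83]],
    [5,[28.6,11.7,9.5],[0,0,0.83]],
    [5,[28.6,11.7,9.5],[0,0,0.83]],
  ],
)

```text
clock: 10.9
position: [0.4351, 0.311, 0.2416]
tool_rot: [0.0, 0.799, 0.601, 0.001]
contact_force: [0.4, -0.2, 0.2]
width: 0.0504
grasp_force: 0.0
```

```bash
python3 - <<'E'
from h import *
snap('side','s4.png')
print([(np.round(r['centre'],3).tolist(),round(r['conf'],2)) for t in('hook_tip','hook_hinge','hook_seat','carrier_mid','rack2_mid') for r in pinpoint('side',t)])
plan((.433,.3105,.153,-16))
E
```

```text
[([0.514, -0.277, 0.225], 0.7), ([0.618, -0.288, 0.222], 0.9), ([0.633, 0.005, 0.236], 0.2), ([0.553, -0.285, 0.219], 0.76), ([0.705, -0.111, 0.002], 0.25), ([0.433, 0.312, 0.085], 0.76), ([0.643, 0.384, 0.086], 0.87), ([0.447, 0.171, 0.087], 0.82), ([0.257, -0.248, 0.086], 0.71), ([0.435, 0.311, 0.082], 0.39)]
at [0.4343 0.3117 0.2415] psi -16.1 F [-0.6  0.1 -0.4] w 0.0497 J [ 0.52 -0.14  1.89 -0.    1.39  0.8 ] t 11.2
(0.433, 0.3105, 0.153, -16) shift [-0.16 -0.1   8.85] rot [ 0.002 -0.002 -0.001] dpsi 0.1
```

>>> jog_arm(
  commands=[
    [5,[-0.1,-0.1,4],[0,0,0]],
    [5,[-0.1,-0.1,7.5],[0,0,0]],
    [5,[-0.1,-0.1,8.8],[0,0,0]],
    [5,[-0.1,-0.1,8.8],[0,0,0]],
    [0,[-0.1,-0.1,8.8],[0,0,0]],
    [0,[-0.1,-0.1,8.8],[0,0,0]],
    [0,[-0.1,-0.1,8.8],[0,0,0]],
    [0,[-0.1,-0.1,8.8],[0,0,0]],
    [0,[-0.1,-0.1,8.8],[0,0,0]],
    [0,[-0.1,-0.1,8.8],[0,0,0]],
  ],
  grip_force=25,
)

```text
clock: 12.45
position: [0.4326, 0.3109, 0.1522]
tool_rot: [0.0, 0.799, 0.601, 0.0]
contact_force: [0.7, -0.1, 0.2]
width: 0.0096
grasp_force: 25.0
```

```bash
python3 - <<'E'
from h import *
# insertion: bar centre at mid+15.5 -> mid z=.2095 ; TCP = mid+.067
u=np.array([-.997,.08]); H=np.array([.6175,-.288]); ps=-4.6
g=lambda r,z:(*(H+r*u).round(4).tolist(),z,ps)
plan((.433,.31,.36,-16),(.42,0,.36,ps),g(.18,.36),g(.18,.2765),g(.068,.2765),g(.068,.253))
E
```

```text
at [0.4326 0.3109 0.1522] psi -16.1 F [ 0.7 -0.1  0.2] w 0.0096 J [ 0.52 -0.08  1.99 -0.    1.23  0.8 ] t 12.4
(0.433, 0.31, 0.36, -16) shift [ -0.07   0.07 -20.78] rot [ 0.    -0.    -0.001] dpsi 0.1
(0.42, 0, 0.36, -4.6) shift [-30.22   7.39 -20.78] rot [ 0.  -0.  -0.2] dpsi 11.5
(0.438, -0.2736, 0.36, -4.6) shift [-56.01  16.69 -20.78] rot [ 0.  -0.  -0.2] dpsi 11.5
(0.438, -0.2736, 0.2765, -4.6) shift [-56.01  16.69 -12.43] rot [ 0.  -0.  -0.2] dpsi 11.5
(0.5497, -0.2826, 0.2765, -4.6) shift [-53.79  27.67 -12.43] rot [ 0.  -0.  -0.2] dpsi 11.5
(0.5497, -0.2826, 0.253, -4.6) shift [-53.79  27.67 -10.08] rot [ 0.  -0.  -0.2] dpsi 11.5
```

>>> jog_arm(
  commands=[
    [0,[0,0,-5],[0,0,0]],
    [0,[0,0,-10],[0,0,0]],
    [0,[0,0,-15],[0,0,0]],
    [0,[0,0,-20.8],[0,0,0]],
    [0,[-4,1,-20.8],[0,0,-0.1]],
    [0,[-9,2.2,-20.8],[0,0,-0.2]],
    [0,[-14.5,3.5,-20.8],[0,0,-0.2]],
    [0,[-20,4.9,-20.8],[0,0,-0.2]],
    [0,[-25,6.1,-20.8],[0,0,-0.2]],
    [0,[-30.2,7.4,-20.8],[0,0,-0.2]],
  ],
)

```text
clock: 13.7
position: [0.4193, -0.0014, 0.3593]
tool_rot: [-0.0, 0.735, 0.678, -0.0]
contact_force: [-0.3, -0.6, -2.0]
width: 0.0098
grasp_force: 25.0
```

>>> jog_arm(
  commands=[
    [0,[-5,0.8,0],[0,0,0]],
    [0,[-10,1.5,0],[0,0,0]],
    [0,[-15,2.2,0],[0,0,0]],
    [0,[-20,3,0],[0,0,0]],
    [0,[-24,3.6,0],[0,0,0]],
    [0,[-27.1,4,0],[0,0,0]],
    [0,[-27.1,4,0],[0,0,0]],
    [0,[-27.1,4,3],[0,0,0]],
    [0,[-27.1,4,3],[0,0,0]],
    [0,[-27.1,4,3],[0,0,0]],
  ],
)

```text
clock: 14.95
position: [0.4383, -0.2726, 0.3306]
tool_rot: [0.0, 0.735, 0.678, 0.0]
contact_force: [-0.3, -1.3, -1.5]
width: 0.0098
grasp_force: 25.0
```

```bash
python3 - <<'E'
from h import *
for n in('top','side'):
  p,d=snap(n,n+'5.png')
  print(n,[(t,np.round(r['centre'],3).tolist(),round(r['conf'],2)) for t in('hook_tip','hook_seat','carrier_mid') for r in pinpoint(n,t)])
u=np.array([-.997,.08]); H=np.array([.6175,-.288]); ps=-4.6
g=lambda r,z:(*(H+r*u).round(4).tolist(),z,ps)
plan(g(.18,.2765),g(.068,.2765),g(.068,.253))
E
```

```text
top [('hook_tip', [0.507, -0.283, 0.227], 0.74), ('hook_seat', [0.551, -0.284, 0.226], 0.7), ('carrier_mid', [0.443, -0.272, 0.265], 0.8)]
side [('hook_tip', [0.514, -0.278, 0.225], 0.62), ('hook_seat', [0.553, -0.283, 0.218], 0.76), ('carrier_mid', [0.44, -0.273, 0.264], 0.72)]
at [ 0.4383 -0.2732  0.3305] psi -4.6 F [-0.4  0.1 -1.9] w 0.0098 J [-0.66 -0.22  1.81  0.    1.55 -0.58] t 15.3
(0.438, -0.2736, 0.2765, -4.6) shift [-0.04 -0.03  5.4 ] rot [0.001 0.    0.   ] dpsi -0.0
(0.5497, -0.2826, 0.2765, -4.6) shift [-0.04 11.18  5.41] rot [0.001 0.    0.   ] dpsi -0.0
(0.5497, -0.2826, 0.253, -4.6) shift [-0.04 11.18  7.76] rot [0.001 0.    0.   ] dpsi -0.0
```

>>> jog_arm(
  commands=[
    [0,[0,0,2.7],[0,0,0]],
    [0,[0,0,5.4],[0,0,0]],
    [0,[0,0,5.4],[0,0,0]],
    [0,[0,2,5.4],[0,0,0]],
    [0,[0,4,5.4],[0,0,0]],
    [0,[0,6,5.4],[0,0,0]],
    [0,[0,8,5.4],[0,0,0]],
    [0,[0,10,5.4],[0,0,0]],
    [0,[0,11.2,5.4],[0,0,0]],
    [0,[0,11.2,5.4],[0,0,0]],
  ],
)

```text
clock: 16.6
position: [0.5504, -0.2824, 0.2767]
tool_rot: [0.0, 0.735, 0.678, -0.0]
contact_force: [-1.0, 1.2, -2.0]
width: 0.0101
grasp_force: 25.0
```

```bash
python3 - <<'E'
from h import *
P=[]
for n in('top','side'):
  p,d=snap(n,n+'6.png'); 
  print(n,[(t,np.round(r['centre'],3).tolist(),round(r['conf'],2)) for t in('hook_tip','carrier_mid') for r in pinpoint(n,t)])
  P.append(cv2.resize(p[60:180,330:450] if n=='top' else p[180:290,325:435],(400,400),interpolation=cv2.INTER_CUBIC))
cv2.imwrite('pics/c6.png',np.hstack(P)[:,:,::-1])
plan((.5497,-.2826,.253,-4.6))
E
```

```text
top [('hook_tip', [0.622, 0.112, 0.004], 0.26), ('carrier_mid', [0.555, -0.28, 0.216], 0.64)]
side [('hook_tip', [0.512, -0.277, 0.226], 0.66), ('carrier_mid', [0.552, -0.281, 0.21], 0.82), ('carrier_mid', [0.633, 0.006, 0.236], 0.65)]
at [ 0.5493 -0.2822  0.2762] psi -4.6 F [-0.5 -0.5 -2.2] w 0.0099 J [-0.56  0.03  1.67 -0.    1.44 -0.48] t 16.9
(0.5497, -0.2826, 0.253, -4.6) shift [-0.03  0.04  2.32] rot [ 0.  0. -0.] dpsi 0.0
```

View pics/c6.png

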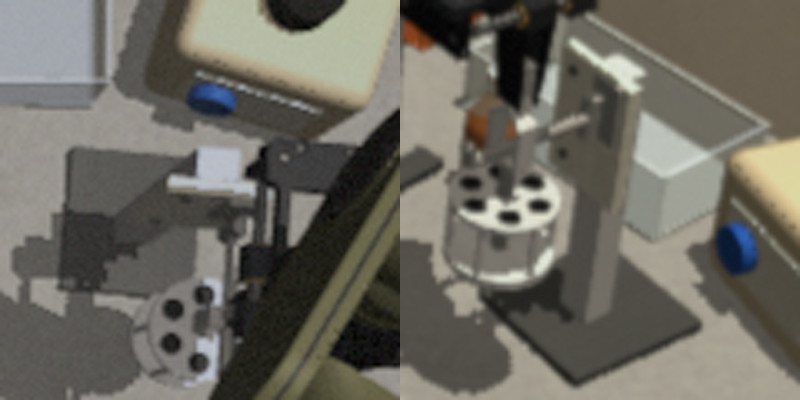

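>>> jog_arm(
  commands=[
    [0,[0,0,0.6],[0,0,0]],
    [0,[0,0,1.2],[0,0,0]],
    [0,[0,0,1.8],[0,0,0]],
    [0,[0,0,2.1],[0,0,0]],
    [0,[0,0,2.2],[0,0,0]],
    [0,[0,0,2.3],[0,0,0]],
    [0,[0,0,2.4],[0,0,0]],
    [0,[0,0,2.4],[0,0,0]],
    [0,[0,0,2.4],[0,0,0]],
    [0,[0,0,2.4],[0,0,0]],
  ],
)

```text
clock: 18.15
position: [0.5499, -0.2822, 0.2521]
tool_rot: [0.0, 0.735, 0.678, 0.0]
contact_force: [0.8, -1.2, -0.0]
width: 0.0102
grasp_force: 25.0
```

>>> jog_arm(
  commands=[
    [1.4,[0,0,0],[0,0,0]],
    [2.4,[0,0,0],[0,0,0]],
    [2.4,[0,0,0],[0,0,0]],
    [2.4,[0,0,0],[0,0,0]],
    [2.4,[0,0,-1],[0,0,0]],
    [2.4,[0,0,-3],[0,0,0]],
    [2.4,[0,0,-6],[0,0,0]],
    [2.4,[0,0,-9],[0,0,0]],
    [2.4,[0,0,-9],[0,0,0]],
    [5,[0,0,-9],[0,0,0]],
  ],
)

```text
clock: 19.4
position: [0.5497, -0.2821, 0.3417]
tool_rot: [-0.0, 0.735, 0.678, -0.0]
contact_force: [-0.1, -0.1, -0.4]
width: 0.0297
grasp_force: 0.0
```

```bash
python3 - <<'E'
from h import *
P=[]
for n in('top','side'):
  p,d=snap(n,n+'7.png'); 
  print(n,[(t,np.round(r['centre'],3).tolist(),round(r['conf'],2)) for t in('carrier_mid','rack1_mid','rack2_mid','rack3_mid','rack4_mid') for r in pinpoint(n,t)])
plan((.453,-.075,.34,-16),(.453,-.075,.25,-16),(.453,-.075,.153,-16))
E
```

```text
top [('carrier_mid', [0.553, -0.278, 0.187], 0.84), ('rack2_mid', [0.45, 0.174, 0.088], 0.96), ('rack2_mid', [0.639, 0.386, 0.086], 0.73), ('rack2_mid', [0.258, -0.246, 0.086], 0.46), ('rack3_mid', [0.451, -0.081, 0.084], 0.78), ('rack4_mid', [0.436, 0.072, 0.088], 0.82)]
side [('carrier_mid', [0.548, -0.282, 0.185], 0.78), ('carrier_mid', [0.45, 0.172, 0.085], 0.5), ('rack2_mid', [0.642, 0.382, 0.087], 0.96), ('rack2_mid', [0.26, -0.247, 0.082], 0.86), ('rack3_mid', [0.453, -0.075, 0.084], 0.98), ('rack4_mid', [0.433, 0.072, 0.087], 0.88)]
at [ 0.5498 -0.2822  0.342 ] psi -4.6 F [-0.6  0.   0.4] w 0.0501 J [-0.56  0.01  1.58 -0.    1.55 -0.48] t 20.0
(0.453, -0.075, 0.34, -16) shift [ 19.88 -11.31   0.2 ] rot [-0.    -0.     0.199] dpsi -11.4
(0.453, -0.075, 0.25, -16) shift [ 19.88 -11.31   9.2 ] rot [-0.    -0.     0.199] dpsi -11.4
(0.453, -0.075, 0.153, -16) shift [ 19.88 -11.31  18.9 ] rot [-0.    -0.     0.199] dpsi -11.4
```

>>> jog_arm(
  commands=[
    [5,[5,-2.8,0],[0,0,0.05]],
    [5,[10,-5.6,0],[0,0,0.1]],
    [5,[15,-8.4,0],[0,0,0.15]],
    [5,[19.7,-11.3,0.2],[0,0,0.2]],
    [5,[19.7,-11.3,0.2],[0,0,0.2]],
    [5,[19.7,-11.3,5],[0,0,0.2]],
    [5,[19.7,-11.3,9.2],[0,0,0.2]],
    [5,[19.7,-11.3,9.2],[0,0,0.2]],
    [5,[19.7,-11.3,9.2],[0,0,0.2]],
    [5,[19.7,-11.3,9.2],[0,0,0.2]],
  ],
)

```text
clock: 21.25
position: [0.4543, -0.0774, 0.2527]
tool_rot: [0.002, 0.799, 0.601, 0.001]
contact_force: [-0.3, 0.4, -0.2]
width: 0.0498
grasp_force: 0.0
```

```bash
python3 - <<'E'
from h import *
camera('side'); print([(np.round(r['centre'],3).tolist(),round(r['conf'],2)) for r in pinpoint('side','rack3_mid')])
plan((.452,-.0765,.153,-16))
E
```

```text
[([0.455, -0.076, 0.087], 0.91)]
at [ 0.4539 -0.0772  0.2521] psi -16.1 F [ 0.5 -1.3 -0.1] w 0.0502 J [-0.29 -0.33  2.03 -0.    1.44 -0.  ] t 21.4
(0.452, -0.0765, 0.153, -16) shift [ 0.01 -0.23  9.91] rot [ 0.003  0.    -0.001] dpsi 0.1
```

>>> jog_arm(
  commands=[
    [5,[0,-0.1,5],[0,0,0]],
    [5,[0,-0.1,8.5],[0,0,0]],
    [5,[0,-0.1,9.9],[0,0,0]],
    [5,[0,-0.1,9.9],[0,0,0]],
    [0,[0,-0.1,9.9],[0,0,0]],
    [0,[0,-0.1,9.9],[0,0,0]],
    [0,[0,-0.1,9.9],[0,0,0]],
    [0,[0,-0.1,9.9],[0,0,0]],
    [0,[0,-0.1,9.9],[0,0,0]],
    [0,[0,-0.1,9.9],[0,0,0]],
  ],
)

```text
clock: 22.6
position: [0.4521, -0.0766, 0.1511]
tool_rot: [0.0, 0.799, 0.601, 0.0]
contact_force: [0.4, -0.5, 0.5]
width: 0.0097
grasp_force: 25.0
```

```bash
cat >> h.py <<'E'
C=np.array([.6228,.1108]); RY=np.array([-.0872,.9962]); RX=np.array([.9962,.0872])
def rl(s,x,z,ps=5): return (*(C+s*RY+x*RX).round(4).tolist(),z,ps)
E
python3 - <<'E'
from h import *
s=observe(); 
# TCP=mid+.067 ; approach mid .237 -> TCP .304 ; seated mid .196 -> TCP .263
plan((*s['position'][:2].round(4).tolist(),.34,-16),rl(-.108,-.085,.34),rl(-.108,-.085,.304),rl(-.108,0,.304),rl(-.108,0,.263))
E
```

```text
at [ 0.4521 -0.0766  0.1511] psi -16.1 F [ 0.4 -0.5  0.5] w 0.0097 J [-0.28 -0.25  2.14 -0.    1.25 -0.  ] t 22.6
(0.4521, -0.0766, 0.34, -16) shift [-1.000e-02  1.000e-02 -1.889e+01] rot [ 0.     0.    -0.001] dpsi 0.1
(0.5475, -0.0042, 0.34, 5) shift [  9.59   7.17 -18.88] rot [ 0.     0.    -0.368] dpsi 21.1
(0.5475, -0.0042, 0.304, 5) shift [  9.59   7.17 -15.28] rot [ 0.     0.    -0.368] dpsi 21.1
(0.6322, 0.0032, 0.304, 5) shift [ 12.65  15.1  -15.28] rot [ 0.     0.    -0.368] dpsi 21.1
(0.6322, 0.0032, 0.263, 5) shift [ 12.65  15.1  -11.18] rot [ 0.     0.    -0.368] dpsi 21.1
```

>>> jog_arm(
  commands=[
    [0,[0,0,-5],[0,0,0]],
    [0,[0,0,-10],[0,0,0]],
    [0,[0,0,-15],[0,0,0]],
    [0,[0,0,-18.9],[0,0,0]],
    [0,[3.2,2.4,-18.9],[0,0,-0.13]],
    [0,[6.4,4.8,-18.9],[0,0,-0.27]],
    [0,[9.6,7.2,-18.9],[0,0,-0.37]],
    [0,[9.6,7.2,-18.9],[0,0,-0.37]],
    [0,[9.6,7.2,-15.4],[0,0,-0.37]],
    [0,[9.6,7.2,-15.4],[0,0,-0.37]],
  ],
)

```text
clock: 23.85
position: [0.5454, -0.0043, 0.301]
tool_rot: [-0.003, 0.675, 0.738, -0.003]
contact_force: [-0.4, 0.8, -2.4]
width: 0.0101
grasp_force: 25.0
```

```bash
python3 - <<'E'
from h import *
for n in('side','top'):
  camera(n); print([(t,np.round(r['centre'],3).tolist(),round(r['conf'],2)) for t in('rack3_mid','rail_load','rail_band','rail') for r in pinpoint(n,t)])
plan(rl(-.108,-.085,.302),rl(-.108,0,.302),rl(-.108,0,.261))
E
```

```text
[('rack3_mid', [0.547, -0.004, 0.234], 0.66), ('rail_load', [0.636, 0.009, 0.236], 0.69), ('rail_band', [0.625, 0.059, 0.237], 0.62), ('rail', [0.621, 0.115, 0.0], 0.97)]
[('rail_load', [0.549, -0.28, 0.224], 0.55), ('rail_band', [0.627, 0.057, 0.236], 0.86), ('rail_band', [0.709, -0.115, -0.003], 0.19), ('rail', [0.623, 0.112, 0.004], 0.61)]
at [ 0.5479 -0.0042  0.3057] psi 5.1 F [ 0.4 -0.8 -2.2] w 0.0095 J [-0.11 -0.14  1.78 -0.    1.5  -0.2 ] t 24.4
(0.5475, -0.0042, 0.302, 5) shift [ 0.01 -0.04  0.37] rot [0.001 0.    0.002] dpsi -0.1
(0.6322, 0.0032, 0.302, 5) shift [-0.01  8.46  0.38] rot [0.001 0.    0.002] dpsi -0.1
(0.6322, 0.0032, 0.261, 5) shift [-0.01  8.46  4.48] rot [0.001 0.    0.002] dpsi -0.1
```

>>> jog_arm(
  commands=[
    [0,[0,1.5,0.3],[0,0,0]],
    [0,[0,3,0.3],[0,0,0]],
    [0,[0,4.5,0.3],[0,0,0]],
    [0,[0,6,0.3],[0,0,0]],
    [0,[0,7.3,0.3],[0,0,0]],
    [0,[0,8.5,0.3],[0,0,0]],
    [0,[0,8.5,0.3],[0,0,0]],
    [0,[0,8.5,1.7],[0,0,0]],
    [0,[0,8.5,3],[0,0,0]],
    [0,[0,8.5,3],[0,0,0]],
  ],
)

```text
clock: 25.6
position: [0.631, 0.0035, 0.2723]
tool_rot: [-0.002, 0.675, 0.738, -0.001]
contact_force: [0.5, 0.1, -2.7]
width: 0.0099
grasp_force: 25.0
```

```bash
python3 - <<'E'
from h import *
p,d=snap('side','s8.png'); print([(t,np.round(r['centre'],3).tolist(),round(r['conf'],2)) for t in('rack3_mid',) for r in pinpoint('side',t)])
cv2.imwrite('pics/c8.png',cv2.resize(p[110:290,220:400],(540,540),interpolation=cv2.INTER_CUBIC)[:,:,::-1])
plan(rl(-.108,0,.261))
E
```

```text
[('rack3_mid', [0.631, 0.006, 0.206], 0.75)]
at [0.632  0.0034 0.2746] psi 5.1 F [-0.4  0.1 -2.8] w 0.0099 J [-0.08  0.06  1.64 -0.    1.44 -0.17] t 25.7
(0.6322, 0.0032, 0.261, 5) shift [-0.02  0.02  1.36] rot [-0.001 -0.     0.002] dpsi -0.1
```

View pics/c8.png

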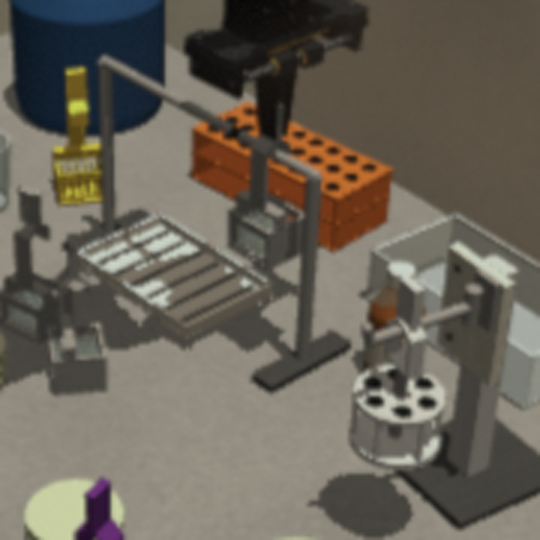

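>>> jog_arm(
  commands=[
    [0,[0,0,0.6],[0,0,0]],
    [0,[0,0,1.0],[0,0,0]],
    [0,[0,0,1.2],[0,0,0]],
    [0,[0,0,1.3],[0,0,0]],
    [0,[0,0,1.4],[0,0,0]],
    [0,[0,0,1.45],[0,0,0]],
    [0,[0,0,1.45],[0,0,0]],
    [0,[0,0,1.45],[0,0,0]],
    [0,[0,0,1.45],[0,0,0]],
    [0,[0,0,1.45],[0,0,0]],
  ],
)

```text
clock: 26.95
position: [0.6332, 0.0035, 0.262]
tool_rot: [0.001, 0.675, 0.738, 0.001]
contact_force: [2.3, -0.2, 4.7]
width: 0.0099
grasp_force: 25.0
```

```bash
python3 - <<'E'
from h import *
plan(rl(-.108,0,.2605),rl(.0,0,.2605),rl(.1165,0,.2605))
E
```

```text
at [0.6332 0.0035 0.262 ] psi 5.1 F [ 2.3 -0.2  4.7] w 0.0099 J [-0.08  0.07  1.65  0.    1.42 -0.17] t 26.9
(0.6322, 0.0032, 0.2605, 5) shift [-0.02 -0.11  0.15] rot [0.003 0.    0.002] dpsi -0.1
(0.6228, 0.1108, 0.2605, 5) shift [10.78 -0.08  0.15] rot [0.003 0.    0.002] dpsi -0.1
(0.6126, 0.2269, 0.2605, 5) shift [22.44 -0.05  0.14] rot [0.003 0.    0.002] dpsi -0.1
```

>>> jog_arm(
  commands=[
    [0,[1,0,0],[0,0,0]],
    [0,[2.2,0,0],[0,0,0]],
    [0,[3.5,0,0],[0,0,0]],
    [0,[4.8,0,0],[0,0,0]],
    [0,[6.1,0,0],[0,0,0]],
    [0,[7.4,0,0],[0,0,0]],
    [0,[8.7,0,0],[0,0,0]],
    [0,[10,0,0],[0,0,0]],
    [0,[11,0,0],[0,0,0]],
    [0,[11,0,0],[0,0,0]],
  ],
)

```text
clock: 28.2
position: [0.624, 0.1136, 0.2617]
tool_rot: [0.002, 0.675, 0.738, 0.002]
contact_force: [5.0, 0.7, 3.1]
width: 0.0097
grasp_force: 25.0
```

```bash
python3 - <<'E'
from h import *
plan(rl(.1165,0,.262))
E
```

```text
at [0.624  0.1136 0.2617] psi 5.2 F [5.  0.7 3.1] w 0.0097 J [ 0.1   0.07  1.65 -0.    1.41  0.01] t 28.2
(0.6126, 0.2269, 0.262, 5) shift [11.39 -0.12 -0.03] rot [0.005 0.    0.003] dpsi -0.2
```

>>> jog_arm(
  commands=[
    [0,[1,0.1,0],[0,0,0]],
    [0,[2.2,0.1,0],[0,0,0]],
    [0,[3.5,0.15,0],[0,0,0]],
    [0,[4.8,0.15,0],[0,0,0]],
    [0,[6.1,0.2,0],[0,0,0]],
    [0,[7.4,0.2,0],[0,0,0]],
    [0,[8.7,0.2,0],[0,0,0]],
    [0,[10,0.2,0],[0,0,0]],
    [0,[11.3,0.2,0],[0,0,0]],
    [0,[11.3,0.2,0],[0,0,0]],
  ],
)

```text
clock: 29.45
position: [0.6151, 0.2265, 0.2611]
tool_rot: [0.001, 0.674, 0.738, 0.001]
contact_force: [3.7, 1.7, 3.5]
width: 0.0096
grasp_force: 25.0
```

```bash
python3 - <<'E'
from h import *
for n in('top','side'):
  camera(n); print([(t,np.round(r['centre'],3).tolist(),round(r['conf'],2)) for t in('rack3_mid',) for r in pinpoint(n,t)])
plan(rl(.1165,0,.262))
E
```

```text
[('rack3_mid', [0.614, 0.223, 0.195], 0.53)]
[('rack3_mid', [0.617, 0.225, 0.197], 0.58)]
at [0.6151 0.2264 0.2612] psi 5.1 F [5.5 2.3 3. ] w 0.01 J [0.27 0.12 1.6  0.   1.42 0.18] t 29.6
(0.6126, 0.2269, 0.262, 5) shift [ 0.07 -0.25 -0.08] rot [ 0.003 -0.002  0.002] dpsi -0.1
```

>>> jog_arm(
  commands=[
    [0,[0,0.1,-0.05],[0,0,0]],
    [0,[0,0.1,-0.05],[0,0,0]],
    [1.5,[0,0.1,-0.05],[0,0,0]],
    [2.5,[0,0.1,0],[0,0,0]],
    [3.5,[0,0.1,0],[0,0,0]],
    [3.5,[0,0.1,0],[0,0,0]],
    [3.5,[0,0.1,-2],[0,0,0]],
    [5,[0,0.1,-5],[0,0,0]],
    [5,[0,0.1,-8],[0,0,0]],
    [5,[0,0.1,-8],[0,0,0]],
  ],
)

```text
clock: 30.9
position: [0.6168, 0.2262, 0.346]
tool_rot: [0.002, 0.675, 0.738, 0.003]
contact_force: [0.1, -0.7, 0.0]
width: 0.049
grasp_force: 0.0
```

```bash
sed -i 's/^C=.*/C=np.array([.625,.1108]); RY=np.array([-.0802,.9968]); RX=np.array([.9968,.0802])/; s/ps=5)/ps=4.6)/' h.py
python3 - <<'E'
from h import *
for n in('top','side'):
  p,d=snap(n,n+'9.png'); print([(t,np.round(r['centre'],3).tolist(),round(r['conf'],2)) for t in('rack3_mid','rack2_mid','rack4_mid','carrier_mid') for r in pinpoint(n,t)])
plan((.435,.0715,.34,-24),(.435,.0715,.25,-24))
E
```

```text
[('rack3_mid', [0.614, 0.226, 0.195], 0.73), ('rack3_mid', [0.621, 0.112, 0.001], 0.52), ('rack3_mid', [0.402, -0.332, 0.0], 0.27), ('rack2_mid', [0.26, -0.243, 0.084], 0.73), ('rack2_mid', [0.45, 0.175, 0.09], 0.61), ('rack2_mid', [0.64, 0.385, 0.085], 0.52), ('rack4_mid', [0.436, 0.071, 0.09], 0.59), ('carrier_mid', [0.547, -0.28, 0.224], 0.68), ('carrier_mid', [0.551, -0.278, 0.185], 0.57)]
[('rack3_mid', [0.616, 0.228, 0.195], 0.93), ('rack2_mid', [0.257, -0.249, 0.085], 0.76), ('rack2_mid', [0.644, 0.383, 0.086], 0.6), ('rack2_mid', [0.45, 0.171, 0.083], 0.56), ('rack2_mid', [0.549, -0.282, 0.183], 0.18), ('rack4_mid', [0.436, 0.07, 0.086], 0.71), ('rack4_mid', [0.617, 0.23, 0.194], 0.18), ('carrier_mid', [0.55, -0.282, 0.184], 0.71)]
at [0.6152 0.2258 0.3397] psi 5.1 F [-0.3 -0.   0.2] w 0.0498 J [0.27 0.09 1.5  0.   1.55 0.18] t 31.4
(0.435, 0.0715, 0.34, -24) shift [-13.75 -19.33  -0.  ] rot [-0.001  0.001  0.509] dpsi -29.1
(0.435, 0.0715, 0.25, -24) shift [-13.75 -19.32   9.  ] rot [-0.001  0.001  0.509] dpsi -29.1
```

>>> jog_arm(
  commands=[
    [5,[-3.5,-4.8,0],[0,0,0.13]],
    [5,[-7,-9.7,0],[0,0,0.27]],
    [5,[-10.5,-14.5,0],[0,0,0.4]],
    [5,[-13.7,-19.3,0],[0,0,0.53]],
    [5,[-13.7,-19.3,0],[0,0,0.53]],
    [5,[-13.7,-19.3,5],[0,0,0.53]],
    [5,[-13.7,-19.3,9],[0,0,0.53]],
    [5,[-13.7,-19.3,9],[0,0,0.53]],
    [5,[-13.7,-19.3,9],[0,0,0.53]],
    [5,[-13.7,-19.3,9],[0,0,0.53]],
  ],
)

```text
clock: 32.65
position: [0.4368, 0.0723, 0.2531]
tool_rot: [0.001, 0.844, 0.536, 0.002]
contact_force: [-0.8, 0.6, -0.5]
width: 0.0499
grasp_force: 0.0
```

```bash
python3 - <<'E'
from h import *
camera('side'); print([(np.round(r['centre'],3).tolist(),round(r['conf'],2)) for r in pinpoint('side','rack4_mid')])
plan((.435,.071,.152,-25))
E
```

```text
[]
at [0.4364 0.0722 0.2525] psi -25.2 F [ 0.5 -0.2  1.5] w 0.0499 J [ 0.04 -0.38  2.06  0.    1.45  0.48] t 32.8
(0.435, 0.071, 0.152, -25) shift [-0.19 -0.1  10.05] rot [ 0.003 -0.001 -0.004] dpsi 0.2
```

>>> jog_arm(
  commands=[
    [5,[-0.1,-0.1,5],[0,0,0]],
    [5,[-0.1,-0.1,8.5],[0,0,0]],
    [5,[-0.1,-0.1,10],[0,0,0]],
    [5,[-0.1,-0.1,10],[0,0,0]],
    [0,[-0.1,-0.1,10],[0,0,0]],
    [0,[-0.1,-0.1,10],[0,0,0]],
    [0,[-0.1,-0.1,10],[0,0,0]],
    [0,[-0.1,-0.1,10],[0,0,0]],
    [0,[-0.1,-0.1,10],[0,0,0]],
    [0,[-0.1,-0.1,10],[0,0,0]],
  ],
)

```text
clock: 34.0
position: [0.4343, 0.0716, 0.1507]
tool_rot: [0.0, 0.844, 0.536, 0.0]
contact_force: [-0.2, 1.2, -0.1]
width: 0.0101
grasp_force: 25.0
```

```bash
python3 - <<'E'
from h import *
s=observe()
plan((*s['position'][:2].round(4).tolist(),.34,-25),rl(-.108,-.085,.34),rl(-.108,-.085,.302),rl(-.108,0,.302),rl(-.108,0,.261))
E
```

```text
at [0.4343 0.0716 0.1507] psi -25.2 F [-0.2  1.2 -0.1] w 0.0101 J [ 0.04 -0.3   2.18  0.    1.26  0.48] t 34.0
(0.4343, 0.0716, 0.34, -25) shift [ 0.000e+00  1.000e-02 -1.893e+01] rot [ 0.    -0.    -0.004] dpsi 0.2
(0.5489, -0.0037, 0.34, 4.6) shift [ -1.93  13.59 -18.93] rot [ 0.   -0.   -0.52] dpsi 29.8
(0.5489, -0.0037, 0.302, 4.6) shift [ -1.93  13.58 -15.13] rot [ 0.   -0.   -0.52] dpsi 29.8
(0.6337, 0.0031, 0.302, 4.6) shift [  2.3   20.97 -15.13] rot [ 0.   -0.   -0.52] dpsi 29.8
(0.6337, 0.0031, 0.261, 4.6) shift [  2.3   20.97 -11.03] rot [ 0.   -0.   -0.52] dpsi 29.8
```

>>> jog_arm(
  commands=[
    [0,[0,0,-5],[0,0,0]],
    [0,[0,0,-10],[0,0,0]],
    [0,[0,0,-15],[0,0,0]],
    [0,[0,0,-18.9],[0,0,0]],
    [0,[-0.6,4.5,-18.9],[0,0,-0.17]],
    [0,[-1.3,9,-18.9],[0,0,-0.35]],
    [0,[-1.9,13.6,-18.9],[0,0,-0.52]],
    [0,[-1.9,13.6,-18.9],[0,0,-0.52]],
    [0,[-1.9,13.6,-15.1],[0,0,-0.52]],
    [0,[-1.9,13.6,-15.1],[0,0,-0.52]],
  ],
)

```text
clock: 35.25
position: [0.5465, -0.0029, 0.2973]
tool_rot: [-0.004, 0.679, 0.735, -0.002]
contact_force: [-0.1, -0.1, -3.2]
width: 0.0096
grasp_force: 25.0
```

```bash
python3 - <<'E'
from h import *
for n in('side','top'):
  camera(n); print([(t,np.round(r['centre'],3).tolist(),round(r['conf'],2)) for t in('rack4_mid',) for r in pinpoint(n,t)])
plan(rl(-.108,0,.302),rl(-.108,0,.2745))
E
```

```text
[('rack4_mid', [0.545, -0.002, 0.234], 0.75)]
[]
at [ 0.5493 -0.0032  0.3034] psi 4.6 F [ 0.8  0.6 -1.2] w 0.0102 J [-0.1  -0.14  1.79  0.    1.49 -0.18] t 35.5
(0.6337, 0.0031, 0.302, 4.6) shift [-0.04  8.46  0.16] rot [ 0.002  0.    -0.   ] dpsi 0.0
(0.6337, 0.0031, 0.2745, 4.6) shift [-0.04  8.45  2.91] rot [ 0.002  0.    -0.   ] dpsi 0.0
```

>>> jog_arm(
  commands=[
    [0,[0,1.5,0.1],[0,0,0]],
    [0,[0,3,0.1],[0,0,0]],
    [0,[0,4.5,0.1],[0,0,0]],
    [0,[0,6,0.1],[0,0,0]],
    [0,[0,7.3,0.1],[0,0,0]],
    [0,[0,8.5,0.1],[0,0,0]],
    [0,[0,8.5,0.1],[0,0,0]],
    [0,[0,8.5,1.5],[0,0,0]],
    [0,[0,8.5,2.9],[0,0,0]],
    [0,[0,8.5,2.9],[0,0,0]],
  ],
)

```text
clock: 36.7
position: [0.6323, 0.0033, 0.2697]
tool_rot: [-0.002, 0.678, 0.735, -0.001]
contact_force: [0.3, 1.1, -1.7]
width: 0.0099
grasp_force: 25.0
```

```bash
python3 - <<'E'
from h import *
p,d=snap('side','s10.png')
plan(rl(-.108,0,.261))
E
```

```text
at [0.6329 0.0033 0.271 ] psi 4.6 F [-0.  -0.2 -0.9] w 0.0098 J [-0.08  0.07  1.64 -0.    1.44 -0.16] t 36.8
(0.6337, 0.0031, 0.261, 4.6) shift [-0.03  0.08  1.  ] rot [-0.003 -0.    -0.001] dpsi 0.0
```

>>> jog_arm(
  commands=[
    [0,[0,0,0.6],[0,0,0]],
    [0,[0,0,1.0],[0,0,0]],
    [0,[0,0,1.2],[0,0,0]],
    [0,[0,0,1.3],[0,0,0]],
    [0,[0,0,1.4],[0,0,0]],
    [0,[0,0,1.4],[0,0,0]],
    [0,[0,0,1.4],[0,0,0]],
    [0,[0,0,1.4],[0,0,0]],
    [0,[0,0,1.4],[0,0,0]],
    [0,[0,0,1.4],[0,0,0]],
  ],
)

```text
clock: 38.0
position: [0.6344, 0.0032, 0.2607]
tool_rot: [0.001, 0.678, 0.735, 0.001]
contact_force: [-0.5, -1.2, 5.6]
width: 0.0097
grasp_force: 25.0
```

```bash
python3 - <<'E'
from h import *
plan(rl(-.108,0,.261),rl(.05,0,.261))
E
```

```text
at [0.6344 0.0032 0.2607] psi 4.6 F [-0.5 -1.2  5.6] w 0.0097 J [-0.08  0.07  1.65  0.    1.41 -0.16] t 38.0
(0.6337, 0.0031, 0.261, 4.6) shift [-0.01 -0.07 -0.03] rot [ 0.003  0.    -0.   ] dpsi 0.0
(0.621, 0.1606, 0.261, 4.6) shift [15.79 -0.08 -0.04] rot [ 0.003  0.    -0.   ] dpsi 0.0
```

>>> jog_arm(
  commands=[
    [0,[1,0,0],[0,0,0]],
    [0,[2.4,0,0],[0,0,0]],
    [0,[4,0,0],[0,0,0]],
    [0,[5.6,0,0],[0,0,0]],
    [0,[7.2,0,0],[0,0,0]],
    [0,[8.8,0,0],[0,0,0]],
    [0,[10.4,0,0],[0,0,0]],
    [0,[12,0,0],[0,0,0]],
    [0,[13,0,0],[0,0,0]],
    [0,[13,0,0],[0,0,0]],
  ],
)

```text
clock: 39.25
position: [0.6234, 0.1329, 0.2607]
tool_rot: [0.001, 0.678, 0.735, 0.0]
contact_force: [-3.0, -1.1, 6.5]
width: 0.01
grasp_force: 25.0
```

```bash
python3 - <<'E'
from h import *
for n in('side','top'):
  p,d=snap(n,n+'11.png'); print([(t,np.round(r['centre'],3).tolist(),round(r['conf'],2)) for t in('rack4_mid','rack3_mid') for r in pinpoint(n,t)])
plan(rl(.049,0,.261))
E
```

```text
[('rack4_mid', [0.623, 0.134, 0.194], 0.75), ('rack3_mid', [0.618, 0.231, 0.201], 0.85)]
[('rack3_mid', [0.61, 0.225, 0.195], 0.45)]
at [0.6234 0.1329 0.2606] psi 4.6 F [-4.1 -0.5  6.5] w 0.0098 J [ 0.13  0.08  1.65 -0.    1.42  0.05] t 39.5
(0.6211, 0.1596, 0.261, 4.6) shift [ 2.68 -0.02 -0.04] rot [ 0.001  0.    -0.   ] dpsi 0.0
```

>>> jog_arm(
  commands=[
    [0,[1,-0.05,0],[0,0,0]],
    [0,[2,-0.1,0],[0,0,0]],
    [0,[2.7,-0.12,-0.05],[0,0,0]],
    [0,[2.7,-0.12,-0.05],[0,0,0]],
    [1.5,[2.7,-0.12,-0.05],[0,0,0]],
    [3.5,[2.7,-0.12,-0.05],[0,0,0]],
    [3.5,[2.7,-0.12,-0.05],[0,0,0]],
    [3.5,[2.7,-0.12,-2],[0,0,0]],
    [5,[2.7,-0.12,-5],[0,0,0]],
    [5,[2.7,-0.12,-8],[0,0,0]],
  ],
)

```text
clock: 40.8
position: [0.6202, 0.1597, 0.3409]
tool_rot: [0.0, 0.678, 0.735, 0.001]
contact_force: [-0.1, 0.2, -0.7]
width: 0.0478
grasp_force: 0.0
```

```bash
python3 - <<'E'
from h import *
for n in('top','side'):
  p,d=snap(n,n+'12.png'); print([(t,np.round(r['centre'],3).tolist(),round(r['conf'],2)) for t in('rack1_mid','rack3_mid','rack2_mid','rack4_mid','carrier_mid') for r in pinpoint(n,t)])
  cv2.imwrite(f'pics/c12{n}.png',cv2.resize(p[90:300,120:440],None,fx=2,fy=2)[:,:,::-1])
plan((.450,.1735,.34,19))
E
```

```text
[('rack3_mid', [0.609, 0.223, 0.194], 0.48), ('rack2_mid', [0.64, 0.385, 0.087], 0.65), ('rack2_mid', [0.259, -0.248, 0.086], 0.57), ('rack4_mid', [0.613, 0.222, 0.193], 0.71), ('rack4_mid', [0.405, -0.332, -0.002], 0.39), ('carrier_mid', [0.553, -0.28, 0.188], 0.67)]
[('rack3_mid', [0.62, 0.228, 0.196], 0.71), ('rack3_mid', [0.553, -0.284, 0.218], 0.67), ('rack2_mid', [0.643, 0.386, 0.088], 0.86), ('rack2_mid', [0.255, -0.25, 0.083], 0.81), ('rack2_mid', [0.449, 0.172, 0.089], 0.6), ('rack4_mid', [0.62, 0.158, 0.194], 0.64), ('carrier_mid', [0.552, -0.28, 0.184], 0.55)]
at [0.6199 0.1596 0.3376] psi 4.6 F [-0.5  0.9  0.2] w 0.0498 J [ 0.17  0.06  1.54 -0.    1.55  0.09] t 41.4
(0.45, 0.1735, 0.34, 19) shift [  2.74 -16.82  -0.21] rot [-0.001 -0.    -0.252] dpsi 14.4
```

View pics/c12side.png

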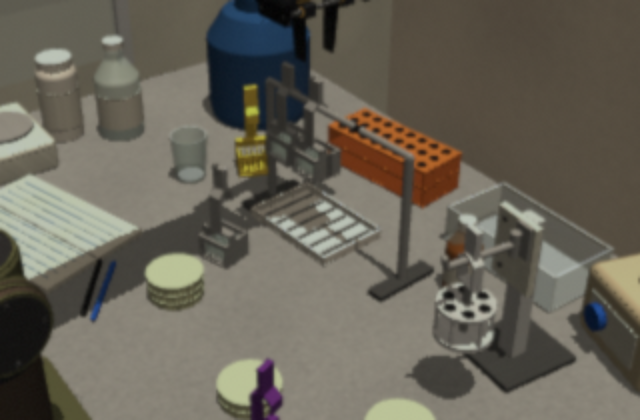

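>>> jog_arm(
  commands=[
    [5,[0.7,-4.2,0],[0,0,-0.06]],
    [5,[1.4,-8.4,0],[0,0,-0.13]],
    [5,[2,-12.6,0],[0,0,-0.19]],
    [5,[2.7,-16.8,0],[0,0,-0.25]],
    [5,[2.7,-16.8,0],[0,0,-0.25]],
    [5,[2.7,-16.8,4.5],[0,0,-0.25]],
    [5,[2.7,-16.8,8.5],[0,0,-0.25]],
    [5,[2.7,-16.8,8.5],[0,0,-0.25]],
    [5,[2.7,-16.8,8.5],[0,0,-0.25]],
    [5,[2.7,-16.8,8.5],[0,0,-0.25]],
  ],
)

```text
clock: 42.65
position: [0.4518, 0.1734, 0.2561]
tool_rot: [0.001, 0.582, 0.814, 0.001]
contact_force: [-0.0, -0.4, 0.1]
width: 0.0504
grasp_force: 0.0
```

```bash
python3 - <<'E'
from h import *
p,d=snap('side','s13.png'); print([(np.round(r['centre'],3).tolist(),round(r['conf'],2)) for r in pinpoint('side','rack2_mid')])
p2,d=snap('top','t13.png')
cv2.imwrite('pics/c13.png',np.hstack([cv2.resize(p[140:240,180:280],(390,390)),cv2.resize(p2[150:250,170:270],(390,390))])[:,:,::-1])
plan((.449,.173,.152,19))
E
```

```text
[([0.258, -0.25, 0.084], 0.92), ([0.448, 0.171, 0.087], 0.82), ([0.643, 0.381, 0.084], 0.72)]
at [0.4512 0.1733 0.2551] psi 18.9 F [-0.4 -0.1 -0.4] w 0.05 J [ 0.26 -0.27  1.98  0.    1.43 -0.07] t 42.8
(0.449, 0.173, 0.152, 19) shift [ 0.04 -0.24 10.31] rot [ 0.002  0.    -0.002] dpsi 0.1
```

View pics/c13.png

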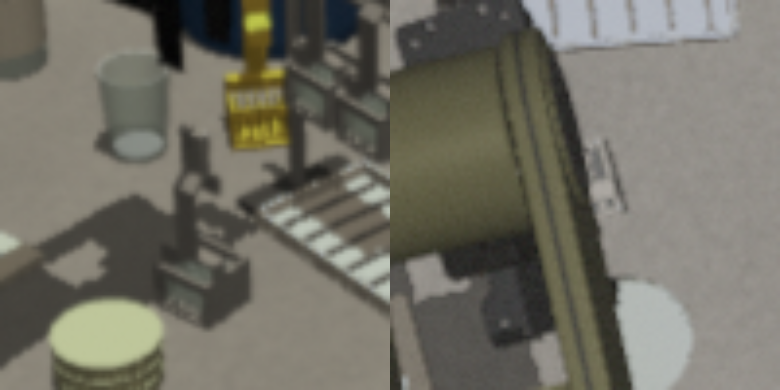

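Side crop shows a single upright rack (tab at 195,150; basket at 205,280) under the gripper; grasp it.

>>> jog_arm(
  commands=[
    [5,[0,-0.2,5],[0,0,0]],
    [5,[0,-0.2,8.5],[0,0,0]],
    [5,[0,-0.2,10.3],[0,0,0]],
    [5,[0,-0.2,10.3],[0,0,0]],
    [0,[0,-0.2,10.3],[0,0,0]],
    [0,[0,-0.2,10.3],[0,0,0]],
    [0,[0,-0.2,10.3],[0,0,0]],
    [0,[0,-0.2,10.3],[0,0,0]],
    [0,[0,-0.2,10.3],[0,0,0]],
    [0,[0,-0.2,10.3],[0,0,0]],
  ],
)

```text
clock: 44.05
position: [0.4486, 0.1726, 0.1508]
tool_rot: [-0.0, 0.581, 0.814, 0.0]
contact_force: [-0.3, -0.6, 2.1]
width: 0.0101
grasp_force: 25.0
```

```bash
python3 - <<'E'
from h import *
s=observe()
plan((*s['position'][:2].round(4).tolist(),.34,19),(.5,0,.34,4.6),rl(-.108,-.085,.34),rl(-.108,-.085,.302))
E
```

```text
at [0.4486 0.1726 0.1508] psi 18.9 F [-0.3 -0.6  2.1] w 0.0101 J [ 0.26 -0.2   2.1   0.    1.24 -0.07] t 44.0
(0.4486, 0.1726, 0.34, 19) shift [  0.     0.   -18.92] rot [ 0.    -0.    -0.002] dpsi 0.1
(0.5, 0, 0.34, 4.6) shift [-17.99  -0.73 -18.93] rot [ 0.    -0.     0.249] dpsi -14.3
(0.5489, -0.0037, 0.34, 4.6) shift [-19.92   3.78 -18.93] rot [ 0.    -0.     0.249] dpsi -14.3
(0.5489, -0.0037, 0.302, 4.6) shift [-19.93   3.78 -15.13] rot [ 0.    -0.     0.249] dpsi -14.3
```

>>> jog_arm(
  commands=[
    [0,[0,0,-6],[0,0,0]],
    [0,[0,0,-12],[0,0,0]],
    [0,[0,0,-18.9],[0,0,0]],
    [0,[-5,-0.2,-18.9],[0,0,0.08]],
    [0,[-10,-0.4,-18.9],[0,0,0.16]],
    [0,[-15,-0.6,-18.9],[0,0,0.25]],
    [0,[-18,-0.5,-18.9],[0,0,0.25]],
    [0,[-19.9,3.8,-18.9],[0,0,0.25]],
    [0,[-19.9,3.8,-15.1],[0,0,0.25]],
    [0,[-19.9,3.8,-15.1],[0,0,0.25]],
  ],
)

```text
clock: 45.3
position: [0.5469, -0.0035, 0.2963]
tool_rot: [-0.004, 0.678, 0.735, -0.003]
contact_force: [-0.5, 0.2, -2.3]
width: 0.0098
grasp_force: 25.0
```

```bash
python3 - <<'E'
from h import *
camera('side'); print([(t,np.round(r['centre'],3).tolist(),round(r['conf'],2)) for t in('rack2_mid','rack3_mid','rack4_mid','carrier_mid') for r in pinpoint('side',t)])
plan(rl(-.108,0,.302),rl(-.108,0,.2745))
E
```

```text
[('rack2_mid', [0.644, 0.386, 0.09], 0.91), ('rack2_mid', [0.256, -0.247, 0.085], 0.86), ('rack3_mid', [0.617, 0.228, 0.198], 0.64), ('rack3_mid', [0.514, -0.275, 0.223], 0.3), ('rack4_mid', [0.62, 0.159, 0.197], 0.71), ('carrier_mid', [0.552, -0.281, 0.187], 0.8)]
at [ 0.5494 -0.0033  0.3036] psi 4.6 F [-0.9 -0.2 -2.4] w 0.0096 J [-0.1  -0.14  1.79 -0.    1.49 -0.18] t 45.5
(0.6337, 0.0031, 0.302, 4.6) shift [-0.03  8.46  0.19] rot [ 0.003  0.001 -0.   ] dpsi 0.0
(0.6337, 0.0031, 0.2745, 4.6) shift [-0.03  8.45  2.94] rot [ 0.003  0.001 -0.   ] dpsi 0.0
```

>>> jog_arm(
  commands=[
    [0,[0,1.5,0.1],[0,0,0]],
    [0,[0,3,0.1],[0,0,0]],
    [0,[0,4.5,0.1],[0,0,0]],
    [0,[0,6,0.1],[0,0,0]],
    [0,[0,7.3,0.1],[0,0,0]],
    [0,[0,8.5,0.1],[0,0,0]],
    [0,[0,8.5,0.1],[0,0,0]],
    [0,[0,8.5,1.5],[0,0,0]],
    [0,[0,8.5,2.9],[0,0,0]],
    [0,[0,8.5,2.9],[0,0,0]],
  ],
)

```text
clock: 46.8
position: [0.6322, 0.0034, 0.2696]
tool_rot: [-0.002, 0.678, 0.735, -0.001]
contact_force: [-0.3, 0.2, -2.7]
width: 0.0095
grasp_force: 25.0
```

>>> jog_arm(
  commands=[
    [0,[0,0,0.6],[0,0,0]],
    [0,[0,0,1.0],[0,0,0]],
    [0,[0,0,1.2],[0,0,0]],
    [0,[0,0,1.3],[0,0,0]],
    [0,[0,0,1.4],[0,0,0]],
    [0,[0,0,1.4],[0,0,0]],
    [0,[0,0,1.4],[0,0,0]],
    [0,[0,0,1.4],[0,0,0]],
    [0,[0,0,1.4],[0,0,0]],
    [0,[0,0,1.4],[0,0,0]],
  ],
)

```text
clock: 48.05
position: [0.6344, 0.0033, 0.2608]
tool_rot: [0.001, 0.678, 0.735, 0.001]
contact_force: [0.5, 0.4, 5.8]
width: 0.0099
grasp_force: 25.0
```

```bash
python3 - <<'E'
from h import *
camera('side'); print([(t,np.round(r['centre'],3).tolist(),round(r['conf'],2)) for t in('rack2_mid',) for r in pinpoint('side',t)])
plan(rl(-.108,0,.261),rl(-.018,0,.261))
E
```

```text
[('rack2_mid', [0.642, 0.384, 0.086], 0.96), ('rack2_mid', [0.261, -0.25, 0.086], 0.92), ('rack2_mid', [0.633, 0.007, 0.196], 0.87)]
at [0.6344 0.0033 0.2608] psi 4.6 F [-0.6  0.3  5.1] w 0.0099 J [-0.08  0.07  1.65  0.    1.41 -0.16] t 48.1
(0.6337, 0.0031, 0.261, 4.6) shift [-0.02 -0.07 -0.02] rot [ 0.003  0.    -0.   ] dpsi 0.0
(0.6264, 0.0929, 0.261, 4.6) shift [ 8.99 -0.08 -0.03] rot [ 0.003  0.    -0.   ] dpsi 0.0
```

>>> jog_arm(
  commands=[
    [0,[1,0,0],[0,0,0]],
    [0,[2.2,0,0],[0,0,0]],
    [0,[3.4,0,0],[0,0,0]],
    [0,[4.6,0,0],[0,0,0]],
    [0,[5.8,-0.05,0],[0,0,0]],
    [0,[7,-0.05,0],[0,0,0]],
    [0,[8,-0.05,0],[0,0,0]],
    [0,[8.7,-0.08,0],[0,0,0]],
    [0,[8.7,-0.08,0],[0,0,0]],
    [0,[8.7,-0.08,0],[0,0,0]],
  ],
)

```text
clock: 49.4
position: [0.6269, 0.0898, 0.2608]
tool_rot: [0.002, 0.678, 0.735, 0.001]
contact_force: [-0.8, -0.7, 5.6]
width: 0.0099
grasp_force: 25.0
```

>>> jog_arm(
  commands=[
    [0,[0,0,-0.05],[0,0,0]],
    [1.5,[0,0,-0.05],[0,0,0]],
    [2.5,[0,0,-0.05],[0,0,0]],
    [3.5,[0,0,-0.05],[0,0,0]],
    [3.5,[0,0,-0.05],[0,0,0]],
    [3.5,[0,0,-2],[0,0,0]],
    [5,[0,0,-5],[0,0,0]],
    [5,[0,0,-9],[0,0,0]],
    [5,[0,-10,-10],[0,0,0]],
    [5,[0,-15,-10],[0,0,0]],
  ],
)

```text
clock: 50.65
position: [0.5012, 0.08, 0.36]
tool_rot: [0.001, 0.678, 0.735, 0.001]
contact_force: [0.2, 0.2, 0.9]
width: 0.0498
grasp_force: 0.0
```

```bash
python3 - <<'E'
from h import *
for n in('top','side'):
  p,d=snap(n,n+'14.png'); print([(t,np.round(r['centre'],3).tolist(),round(r['conf'],2)) for t in('rack1_mid','rack2_mid','rack3_mid','rack4_mid','carrier_mid','hook_tip') for r in pinpoint(n,t)])
plan()
cv2.imwrite('pics/c14.png',cv2.resize(p[100:300,200:420],None,fx=2.9,fy=2.9,interpolation=cv2.INTER_CUBIC)[:,:,::-1])
E
```

```text
[('rack1_mid', [0.523, 0.428, -0.002], 0.63), ('rack2_mid', [0.259, -0.247, 0.084], 0.74), ('rack2_mid', [0.641, 0.385, 0.087], 0.56), ('rack3_mid', [0.612, 0.224, 0.198], 0.46), ('rack4_mid', [0.622, 0.159, 0.197], 0.45), ('carrier_mid', [0.552, -0.28, 0.189], 0.66), ('hook_tip', [0.508, -0.278, 0.226], 0.74)]
[('rack2_mid', [0.259, -0.248, 0.085], 0.9), ('rack2_mid', [0.641, 0.385, 0.086], 0.65), ('rack2_mid', [0.629, 0.093, 0.194], 0.64), ('rack3_mid', [0.615, 0.229, 0.194], 0.87), ('rack4_mid', [0.606, 0.159, 0.196], 0.66), ('carrier_mid', [0.552, -0.278, 0.185], 0.77), ('carrier_mid', [0.523, 0.424, 0.001], 0.4), ('hook_tip', [0.514, -0.273, 0.221], 0.65)]
at [0.5021 0.0801 0.3572] psi 4.6 F [-1.4  0.   0.4] w 0.0497 J [ 0.05 -0.24  1.79 -0.    1.6  -0.03] t 51.4
```

View pics/c14.png

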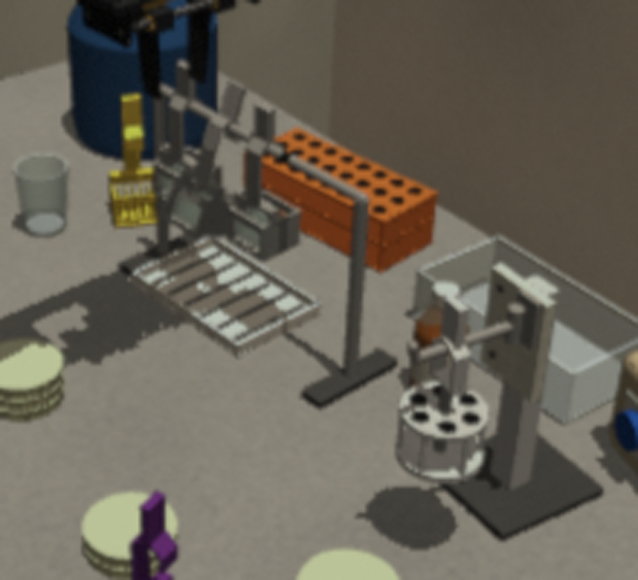

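View pics/top14.png

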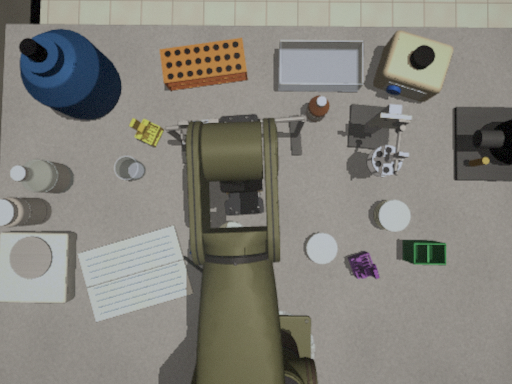

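>>> jog_arm(
  commands=[
    [5,[-5,-2,0],[0,0,0]],
    [5,[-10,-4,0],[0,0,0]],
    [5,[-15,-6,0],[0,0,0]],
    [5,[-20,-8,0],[0,0,0]],
    [5,[-25,-8,0],[0,0,0]],
    [5,[-28,-8,0],[0,0,0]],
    [5,[-28,-8,0],[0,0,0]],
    [5,[-28,-8,0],[0,0,0]],
    [5,[-28,-8,0],[0,0,0]],
    [5,[-28,-8,0],[0,0,0]],
  ],
)

```text
clock: 52.6
position: [0.4445, -0.2045, 0.3577]
tool_rot: [0.0, 0.678, 0.735, 0.0]
contact_force: [-0.0, 0.3, -0.1]
width: 0.0501
grasp_force: 0.0
```

```bash
python3 - <<'E'
from h import *
P=[]
for n in('top','side'):
  p,d=snap(n,n+'15.png'); np.savez('pics/'+n+'15.npz',p=p,d=d); print([(t,np.round(r['centre'],3).tolist(),round(r['conf'],2)) for t in('rack2_mid','rack3_mid','rack4_mid','carrier_mid','hook_tip') for r in pinpoint(n,t)])
  P.append(cv2.resize(p[95:175,165:315] if n=='top' else p[110:200,230:330],(400,400 if n=='side' else 213),interpolation=cv2.INTER_CUBIC))
P[0]=np.pad(P[0],((0,187),(0,0),(0,0)))
plan()
cv2.imwrite('pics/c15.png',np.hstack(P)[:,:,::-1])
E
```

```text
[('rack2_mid', [0.627, 0.096, 0.196], 0.7), ('rack2_mid', [0.638, 0.382, 0.085], 0.63), ('rack3_mid', [0.612, 0.224, 0.195], 0.96), ('rack3_mid', [0.635, 0.006, 0.234], 0.31), ('rack4_mid', [0.612, 0.161, 0.198], 0.92), ('carrier_mid', [0.551, -0.28, 0.186], 0.85), ('hook_tip', [0.507, -0.279, 0.226], 0.43)]
[('rack2_mid', [0.259, -0.249, 0.085], 0.87), ('rack2_mid', [0.642, 0.385, 0.086], 0.73), ('rack2_mid', [0.624, 0.094, 0.193], 0.64), ('rack2_mid', [0.615, 0.229, 0.196], 0.39), ('rack3_mid', [0.617, 0.23, 0.195], 0.66), ('rack4_mid', [0.629, 0.162, 0.197], 0.68), ('carrier_mid', [0.552, -0.282, 0.181], 0.7), ('hook_tip', [0.51, -0.272, 0.225], 0.67)]
at [ 0.4443 -0.2055  0.3575] psi 4.6 F [-0.6  0.5  0.5] w 0.0499 J [-0.54 -0.29  1.82  0.    1.6  -0.62] t 53.2
```

View pics/c15.png

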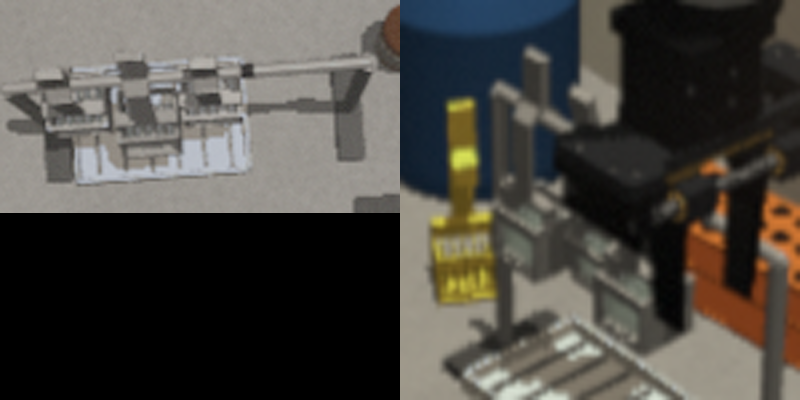

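>>> jog_arm(
  commands=[
    [5,[5,-4,0],[0,0,0]],
    [5,[10,-8,0],[0,0,0]],
    [5,[10,-10,0],[0,0,0]],
    [5,[10,-10,0],[0,0,0]],
    [5,[10,-10,0],[0,0,0]],
    [5,[10,-10,0],[0,0,0]],
    [5,[10,-10,0],[0,0,0]],
    [5,[10,-10,0],[0,0,0]],
    [5,[10,-10,0],[0,0,0]],
    [5,[10,-10,0],[0,0,0]],
  ],
)

```text
clock: 54.45
position: [0.3367, -0.1137, 0.3575]
tool_rot: [0.0, 0.678, 0.735, -0.0]
contact_force: [-0.4, -0.3, -0.7]
width: 0.0499
grasp_force: 0.0
```

```bash
python3 - <<'E'
from h import *
def q(n,ts): return [(t,np.round(r['centre'],3).tolist(),round(r['conf'],2)) for t in ts for r in pinpoint(n,t) if r['centre'][0]>.5]
for i in range(4):
  for n in('top','side'):
    p,d=camera(n)
    print(n,round(observe()['clock'],2),q(n,['rack4_mid','hook_tip']))
    if n=='top':
      A=cloud('top',d).reshape(-1,3); M=A[(A[:,0]>.515)&(A[:,0]<.605)&(abs(A[:,1]+.283)<.012)&(A[:,2]>.222)&(A[:,2]<.2345)]; M=M[abs(M[:,0]-.55)>.022]
      f=np.polyfit(M[:,0],M[:,1],1); print('bar',len(M),f,np.polyval(f,[.515,.6]))
      T=A[(abs(A[:,0]-.62)<.05)&(abs(A[:,1]-.16)<.02)&(A[:,2]>.25)]; print('tab4',len(T),T.mean(0),np.ptp(T[:,0]))
T=np.load('pics/side15.npz')
E
```

```text
top 54.5 [('rack4_mid', [0.623, 0.156, 0.192], 0.66), ('hook_tip', [0.526, 0.429, -0.001], 0.69), ('hook_tip', [0.508, -0.279, 0.224], 0.54)]
bar 84 [-0.12332856 -0.21153556] [-0.27504976 -0.28553269]
tab4 78 [0.61834    0.15744908 0.27393774] 0.011658077971016367
side 54.65 [('rack4_mid', [0.621, 0.159, 0.195], 0.76), ('hook_tip', [0.513, -0.274, 0.226], 0.66), ('hook_tip', [0.619, 0.161, 0.196], 0.58)]
top 54.8 [('rack4_mid', [0.624, 0.161, 0.199], 0.94), ('hook_tip', [0.508, -0.279, 0.225], 0.71)]
bar 83 [-0.12400328 -0.21124458] [-0.27510627 -0.28564655]
tab4 79 [0.6182774  0.15733047 0.27380367] 0.012144603608699067
side 54.95 [('rack4_mid', [0.619, 0.161, 0.195], 0.78), ('hook_tip', [0.509, -0.277, 0.224], 0.59)]
top 55.1 [('rack4_mid', [0.621, 0.156, 0.198], 0.56), ('hook_tip', [0.507, -0.278, 0.226], 0.47)]
bar 82 [-0.12373506 -0.21138098] [-0.27510453 -0.28562201]
tab4 76 [0.61837684 0.15763317 0.27465881] 0.01207874930322661
side 55.25 [('rack4_mid', [0.619, 0.16, 0.196], 0.89), ('hook_tip', [0.512, -0.277, 0.223], 0.61), ('hook_tip', [0.711, -0.107, 0.004], 0.51)]
top 55.4 [('rack4_mid', [0.622, 0.16, 0.196], 0.8), ('hook_tip', [0.51, -0.282, 0.226], 0.65)]
bar 81 [-0.12195658 -0.21242804] [-0.27523568 -0.28560199]
tab4 77 [0.61830089 0.15747371 0.2745525 ] 0.011754546554859191
side 55.55 [('rack4_mid', [0.621, 0.159, 0.197], 0.66), ('hook_tip', [0.515, -0.274, 0.224], 0.66), ('hook_tip', [0.627, 0.057, 0.234], 0.36), ('hook_tip', [0.632, 0.005, 0.236], 0.23)]
```

```bash
python3 - <<'E'
from h import *
plan((.526,-.24,.33,83),(.526,-.24,.229,83))
E
```

```text
at [ 0.3367 -0.1137  0.3575] psi 4.6 F [-0.  -0.5 -0.3] w 0.05 J [-0.48 -0.62  2.05 -0.    1.71 -0.56] t 55.6
(0.526, -0.24, 0.33, 83) shift [-14.1   17.87   2.75] rot [-0.     0.    -1.369] dpsi 78.4
(0.526, -0.24, 0.229, 83) shift [-14.1   17.87  12.85] rot [-0.     0.    -1.369] dpsi 78.4
```

>>> jog_arm(
  commands=[
    [0,[-14.1,17.8,0],[0,0,-1.37]],
    [0,[-14.1,17.8,0],[0,0,-1.37]],
    [0,[-14.1,17.8,0],[0,0,-1.37]],
    [0,[-14.1,17.8,0],[0,0,-1.37]],
    [0,[-14.1,17.8,0],[0,0,-1.37]],
    [0,[-14.1,17.8,0],[0,0,-1.37]],
    [0,[-14.1,17.8,0],[0,0,-1.37]],
    [0,[-14.1,17.8,2.7],[0,0,-1.37]],
    [0,[-14.1,17.8,2.7],[0,0,-1.37]],
    [0,[-14.1,17.8,2.7],[0,0,-1.37]],
  ],
)

```text
clock: 56.9
position: [0.5255, -0.2402, 0.331]
tool_rot: [0.0, 0.061, 0.998, -0.0]
contact_force: [1.0, -0.1, -0.2]
width: 0.0004
grasp_force: 0.0
```

```bash
python3 - <<'E'
from h import *
plan((.526,-.24,.229,83))
E
```

```text
at [ 0.5255 -0.2402  0.331 ] psi 83.0 F [ 1.  -0.1 -0.2] w 0.0004 J [-0.52 -0.08  1.69 -0.    1.53 -1.97] t 56.9
(0.526, -0.24, 0.229, 83) shift [-0.05  0.03 10.2 ] rot [-0.  0.  0.] dpsi -0.0
```

>>> jog_arm(
  commands=[
    [0,[0,0,4],[0,0,0]],
    [0,[0,0,8],[0,0,0]],
    [0,[0,0,10.2],[0,0,0]],
    [0,[0,0,10.2],[0,0,0]],
    [0,[0,-0.6,10.2],[0,0,0]],
    [0,[0,-1.1,10.2],[0,0,0]],
    [0,[0,-1.5,10.2],[0,0,0]],
    [0,[0,-1.9,10.2],[0,0,0]],
    [0,[0,-2.2,10.2],[0,0,0]],
    [0,[0,-2.2,10.2],[0,0,0]],
  ],
)

```text
clock: 58.15
position: [0.5226, -0.2621, 0.2284]
tool_rot: [-0.0, 0.061, 0.998, 0.0]
contact_force: [-0.5, 0.5, -0.3]
width: 0.0006
grasp_force: 0.0
```

>>> jog_arm(
  commands=[
    [0,[0,-0.1,0],[0,0,0]],
    [0,[0,-0.2,0],[0,0,0]],
    [0,[0,-0.3,0],[0,0,0]],
    [0,[0,-0.3,0],[0,0,0]],
    [0,[0,-0.4,0],[0,0,0]],
    [0,[0,-0.4,0],[0,0,0]],
    [0,[0,-0.5,0],[0,0,0]],
    [0,[0,-0.5,0],[0,0,0]],
    [0,[0,-0.5,0],[0,0,0]],
    [0,[0,-0.5,0],[0,0,0]],
  ],
)

```text
clock: 59.4
position: [0.5221, -0.267, 0.2285]
tool_rot: [0.0, 0.061, 0.998, -0.0]
contact_force: [0.5, -0.1, -0.1]
width: 0.0003
grasp_force: 0.1
```

>>> jog_arm(
  commands=[
    [0,[0,-0.1,0],[0,0,0]],
    [0,[0,-0.2,0],[0,0,0]],
    [0,[0,-0.3,0],[0,0,0]],
    [0,[0,-0.3,0],[0,0,0]],
    [0,[0,-0.4,0],[0,0,0]],
    [0,[0,-0.4,0],[0,0,0]],
    [0,[0,-0.5,0],[0,0,0]],
    [0,[0,-0.5,0],[0,0,0]],
    [0,[0,-0.5,0],[0,0,0]],
    [0,[0,-0.5,0],[0,0,0]],
  ],
)

```text
clock: 60.65
position: [0.5217, -0.2696, 0.2284]
tool_rot: [-0.0, 0.06, 0.998, 0.002]
contact_force: [0.2, 8.8, 1.3]
width: 0.0005
grasp_force: 4.5
```

```bash
python3 - <<'E'
from h import *
P=[]
for n in('top','side'):
  p,d=snap(n,n+'16.png'); print([(t,np.round(r['centre'],3).tolist(),round(r['conf'],2)) for t in('hook_tip','carrier_mid') for r in pinpoint(n,t)])
plan()
E
```

```text
[('hook_tip', [0.715, -0.113, -0.001], 0.19), ('carrier_mid', [0.622, 0.158, 0.196], 0.66), ('carrier_mid', [0.552, -0.282, 0.187], 0.52)]
[('hook_tip', [0.511, -0.278, 0.222], 0.43), ('carrier_mid', [0.55, -0.284, 0.183], 0.96), ('carrier_mid', [0.707, -0.108, 0.001], 0.7), ('carrier_mid', [0.627, 0.087, 0.194], 0.36)]
at [ 0.5217 -0.2696  0.2284] psi 83.1 F [0.5 8.6 1.3] w 0.0006 J [-0.57 -0.01  1.79  0.    1.36 -2.02] t 61.0
```

Hook is at the stop (8.7 N). Back off, rise, retreat.

>>> jog_arm(
  commands=[
    [0,[0,0.4,0],[0,0,0]],
    [0,[0,1.2,0],[0,0,0]],
    [0,[0,2.5,0],[0,0,0]],
    [0,[0,2.5,-4],[0,0,0]],
    [0,[0,2.5,-9],[0,0,0]],
    [0,[0,2.5,-13],[0,0,0]],
    [0,[6,2.5,-13],[0,0,0]],
    [0,[12,6,-13],[0,0,0]],
    [0,[18,10,-13],[0,0,0]],
    [0,[18,10,-13],[0,0,0]],
  ],
)

```text
clock: 62.2
position: [0.353, -0.1491, 0.359]
tool_rot: [0.001, 0.06, 0.998, -0.001]
contact_force: [-0.1, -0.4, 0.3]
width: 0.0001
grasp_force: 0.0
```

>>> jog_arm(
  commands=[
    [0,[0,0,0],[0,0,0]],
    [0,[0,0,0],[0,0,0]],
    [0,[0,0,0],[0,0,0]],
    [0,[0,0,0],[0,0,0]],
    [0,[0,0,0],[0,0,0]],
    [0,[0,0,0],[0,0,0]],
    [0,[0,0,0],[0,0,0]],
    [0,[0,0,0],[0,0,0]],
    [0,[0,0,0],[0,0,0]],
    [0,[0,0,0],[0,0,0]],
  ],
)

```text
clock: 63.45
position: [0.3548, -0.1508, 0.3585]
tool_rot: [0.0, 0.061, 0.998, -0.0]
contact_force: [0.4, 0.9, 0.0]
width: 0.0007
grasp_force: 0.0
```

```bash
python3 - <<'E'
from h import *
for n in('top','side'):
  p,d=snap(n,n+'17.png'); print(n,[(t,np.round(r['centre'],3).tolist(),round(r['conf'],2)) for t in('hook_tip','carrier_mid','rack2_mid','rack3_mid','rack4_mid','rack1_mid') for r in pinpoint(n,t) if r['centre'][0]>.4])
  if n=='top':
      A=cloud('top',d).reshape(-1,3); M=A[(A[:,0]>.515)&(A[:,0]<.605)&(abs(A[:,1]+.283)<.012)&(A[:,2]>.222)&(A[:,2]<.2345)]; M=M[abs(M[:,0]-.55)>.022]
      f=np.polyfit(M[:,0],M[:,1],1); print('bar',len(M),f,np.polyval(f,[.515,.6])); a=p[90:180,110:440]
b=p[100:300,200:420]
a=cv2.resize(a,None,fx=2.2,fy=2.2); b=cv2.resize(b,None,fx=1.9,fy=1.9); w=a.shape[1]
cv2.imwrite('pics/c17.png',np.vstack([a,np.pad(b,((0,0),(0,w-b.shape[1]),(0,0)))])[:,:,::-1]); plan()
E
```

```text
top [('hook_tip', [0.51, -0.284, 0.224], 0.54), ('carrier_mid', [0.528, 0.428, -0.0], 0.67), ('carrier_mid', [0.552, -0.284, 0.187], 0.59), ('rack2_mid', [0.628, 0.097, 0.196], 0.6), ('rack2_mid', [0.641, 0.386, 0.084], 0.58), ('rack3_mid', [0.612, 0.221, 0.196], 0.97), ('rack4_mid', [0.622, 0.159, 0.198], 0.65)]
bar 80 [-0.08163538 -0.23759179] [-0.27963401 -0.28657302]
side [('hook_tip', [0.51, -0.281, 0.224], 0.47), ('carrier_mid', [0.403, -0.328, -0.005], 0.41), ('rack2_mid', [0.626, 0.093, 0.193], 0.73), ('rack2_mid', [0.646, 0.386, 0.087], 0.65), ('rack1_mid', [0.638, 0.005, 0.238], 0.41)]
at [ 0.3549 -0.1508  0.3585] psi 83.1 F [ 0.1  0.1 -0.2] w 0.0005 J [-0.54 -0.54  2.    0.    1.68 -1.99] t 64.2
```

View pics/c17.png

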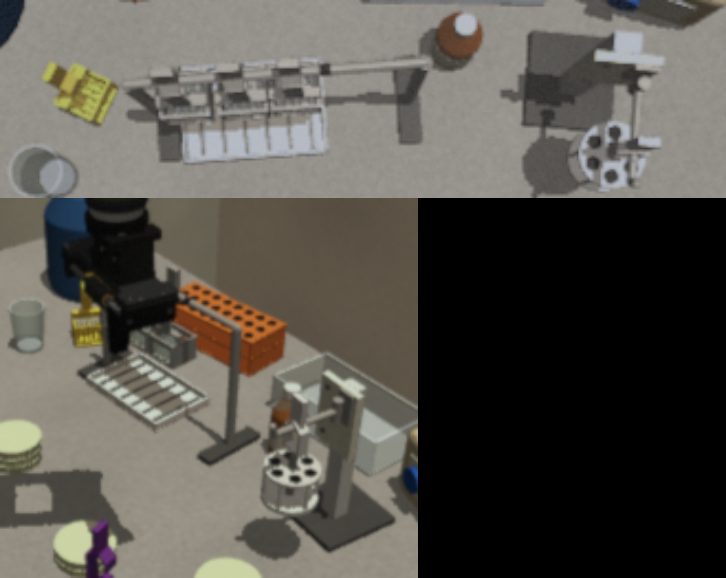

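The top crop shows three racks hanging side by side over the tray past the band (170–300, 90). The carrier hangs on the fully extended hook (612, 155), and the robot is clear of everything.

```bash
python3 -c "
from rig import *
print(finish_job())"
```

```text
the job is handed in; nothing more can be done
None
```

The job is handed in: the folding hook is out at its stop with the carrier hanging from its eye, and all three racks present hang past the band over the drip tray. The hook had drifted about 2.5° off its stop, so I pushed it back with the carrier already on.

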